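# Change the spent vial behind the reagent bottles

## Robot

A 6-joint arm with a two-finger parallel gripper is mounted at the origin on a cart in front of the work surface, level with it; the furniture and walls round the work are solid. World frame = base frame: x ahead of the robot, y to its left, z up, the work surface at z = 0. Lengths are in m, angles in degrees, forces in N, time in s.
With the tool pointing down it reaches from about 0.25 to 0.725 m from the base axis. Payload 9.7 kg.
Tool frame: the origin (TCP) lies at the very end of the fingers, on their centre line; the grasp point (between the pads) lies 19 mm behind it; z points along the fingers, y is the direction in which the jaws open and shut (so a half turn about z gives the same grasp; the last joint's range is limited). The gripper opens to 85 mm and grips with 20 to 120 N. Pads are 22 mm wide; open, the fingers measure 114 mm over their backs; the gripper's body (76 mm by 85 mm) begins 54 mm behind the grasp point. The pads swing forward as they close: fully open they stand 13 mm farther back than shut.
Start: joints at [69.041, 4.979, 10.078, 95.1, 0, 90], TCP at [0.197, 0.514, 0.231] pointing down, gripper open.
Joint ranges: [-179.16, 179.16], [-48.56, 103.87], [-65.8, 70.77], [-126.05, 130.52], [-82.76, 87.17], [-180, 180]. Speed limits (degrees/s): [127.2, 127.2, 147.25, 180, 180, 180].

## Interface

Orientations are given as [roll, pitch, yaw] about the fixed x, y, z axes, in that order (R = Rz(yaw) Ry(pitch) Rx(roll)).
In Python, from workcell import bot gives the robot as it stands.
- The arm moves only by the shell command python3 -m pendant 'ROWS' [FORCE]. ROWS is JSON, a list that holds one entry, the list of rows, each a list of 7 numbers: the shift along the tool's x, y, z in cm, then the turn, a rotation vector about the tool's x, y, z in rad, then the opening in per cent of the stroke, from 0 (shut) to 100 (fully open). In form: [[[dx, dy, dz, ax, ay, az, gripper], ...]]. A call has 1 to 5 rows; each row shifts and turns the pose as measured when the row begins, along the tool's axes as they then stand; what a row does not reach is not made up. A row lasts 1/12 s, in which the tool goes at most 41.7 mm and 7.16 degrees, less where a joint would pass 70% of its speed; a pose out of reach is approached as far as the arm can. A call with a gripper value outside its range is refused whole. The fingers move at their own pace and stop on an object; FORCE is the grip in N (left out, the last holds). Time passes only in rows, so rows that do not move let the fingers close. It gives the time, the measured TCP pose, the force and the opening at its end, in the units of the state.
- bot.get_obs(): the state, without advancing time (a new reading comes with each control period).
- bot.camera(name): name is "scene" or "side" or "wrist"; returns the picture (480x640x3 uint8, red, green, blue); there is no depth.
- bot.get_calibration(name): a dict with "intrinsics" (3x3 intrinsics, pixels), "pose" (4x4, takes a point from camera to world coordinates); the wrist camera has in their place "T_tool_cam" (4x4, takes a point from camera to tool coordinates, whose origin is the TCP and whose axes are the flange's). Camera axes: x right, y down, z forward; pixel columns grow to the right and rows downward; lengths in m; the calibration is good to about 2 mm. The wrist camera is an equidistant fisheye: a pixel r from the principal point sees the ray r / f radians off the axis. A picture is of the moment at which its call begins: read the wrist's pose just before it. get_calibration takes no time and is no camera call.
- bot.job_done(): hands the job in, once; it reports no verdict.
Trained networks look in the newest picture that a camera, given by its name, has taken for a name from the list of things; names that differ only in an ending like _2 or _b are one class to them, and where a whole thing is asked for, a point or a joint stands for the part that bears it (a point fixed in the world has none). Each returns a list of dicts, best first, with "confidence" (0 to 1); they miss things now and then, are a little off and sometimes report something else, mostly with a low value. They report only what shows in the picture. A call takes as long as a camera call.
- bot.masks_of(camera, thing): "pixels" (480x640 bool, what is visible of it) and "extent" ([left, top, right, bottom] in pixels, round what is visible of it).
- bot.mark_of(camera, thing): "uv" ([column, row] in pixels: a listed point, or the origin of a listed thing).
The state is a dict: "time": time; "q": joint angles; "qd": joint speeds; "joint_efforts": joint torques, N m; "ee_pos": TCP position; "tcp_rot": TCP orientation; "wrist_force": force on the tool from outside, world axes, zero at the start; "torque": the same for the moment, N m; "opening": finger opening in m.
Only numpy, scipy, OpenCV 4.12 (cv2) and the standard library are available. Lean on these libraries where they do the work, as an engineer would, in place of code of your own. Each camera call takes 0.05 s, during which the arm holds its last target. There are 200 camera calls.

## Task

Change the spent vial that stands behind the bottles in the grey reagent carrier: set the two bottles next to it aside, standing on the steel tray, put the spent vial into the grey discard dish, and then seat the fresh vial from the aluminium vial block upright in the pocket that became free. After that put the two bottles back, each into the well it came from, so that all three bottles stand in their own places again; keep bottles and fresh vial upright all the time.

Things in the scene. Friction and masses are not known exactly. Their poses are not given: they have to be found in the camera images.
- carrier: grey reagent carrier, fixed, 112 (x) x 242 (y) x 16 mm; end grips 32 mm high reach to y = +-137 mm. Origin: centre of underside; +x to its back edge. Front row: three 72 mm round bottle wells at x = -13.5, y = 77, 0, -77 mm. Behind the gaps between them: two 36 mm round vial pockets at x = 31.5, y = 38.5 and -38.5 mm. All are 12 mm deep, floor 4 mm above the bench, one bottle in each well
- blank_cap: black blanking cap, fixed, a 43 mm disc with a small knob, its top 10 mm above the carrier's upper face; it closes the carrier's vial pocket that is not in use (the spent vial stands in the other one). Origin: centre of its underside
- bottle_amber: brown screw-cap bottle, round, 60 mm wide, 136 mm tall (black cap 33 mm wide; straight body up to 89 mm, then a shoulder), 0.28 kg. Origin: centre of its underside, z up along the bottle. Stands in one of the three wells of the carrier
- bottle_white: larger white screw-cap bottle, round, 54 mm wide, 125 mm tall (blue cap 35 mm wide; straight body up to 84 mm), 0.16 kg. Origin: centre of its underside, z up along the bottle. Stands in one of the three wells of the carrier
- bottle_white_b: smaller white screw-cap bottle, round, 44 mm wide, 104 mm tall (red cap 30 mm wide; straight body up to 69 mm), 0.10 kg. Origin: centre of its underside, z up along the bottle. Stands in one of the three wells of the carrier
- spent_vial: small white screw-cap vial with a red cap, round, 23 mm wide, 52 mm tall (straight body up to 31 mm, cap 19 mm wide from 40 mm up), 18 g; the only vial in the carrier, standing in one of its two pockets behind the bottles, where the two tall bottles next to it leave no room for a gripper. Origin: centre of its underside, z up along the vial
- fresh_vial: the same small vial with a white cap, 23 mm wide, 52 mm tall (straight body up to 31 mm, cap 19 mm wide from 40 mm up), 18 g; at the start it stands in the middle pocket of the aluminium vial block. Origin: centre of its underside, z up along the vial
- vial_block: aluminium block, fixed, 46 (x) x 120 (y) x 16 mm, with three vial pockets in a row along y, 38 mm apart, 29 mm wide, floor 4 mm above the bench; the fresh vial stands in the middle one, the others are empty. Origin: centre of its underside
- side_tray: flat steel instrument tray, fixed, 200 (x) x 115 (y) mm, rim 14 mm high, floor 2 mm above the bench: the side area for the bottles, room for two bottles one behind the other along its x. Origin: centre of its underside
- discard_dish: low grey plastic rectangular dish for spent vials, fixed, 130 (x) x 105 (y) mm, wall 3 mm thick, rim 29 mm high, floor 3 mm above the bench, empty. Origin: centre of its underside

How it is judged:
By the outcome, as a careful person would: the job done as asked, in the order asked, and still so for the second after the job is handed in, with the robot touching nothing.
It also fails if it takes over 128 s, if anything falls off the work surface, if the arm or the gripper's body presses on something with over 40 N, if the wrist force passes 120 N, or if a joint passes its speed limit or range.

## Working session

There is one attempt and no reset: what is moved stays moved. The work goes in short steps, Python scripts to look and compute and a shell command to move; the robot and the scene stay as the last step left them, time stands still between calls to the robot, and variables do not carry over. Pictures are saved under pics/ and viewed, about 12 in all and at most 16, crops included, and the job is handed in when it is done.

```bash
ls; mkdir -p pics; python3 - <<'E'
from workcell import bot
import cv2,numpy as np
o=bot.get_obs();print({k:np.round(v,3).tolist() for k,v in o.items()})
for c in("scene","side"):
    im=bot.camera(c);cv2.imwrite(f"pics/{c}0.png",im[:,:,::-1])
    k=bot.get_calibration(c);print(c,np.round(k["intrinsics"],1).tolist(),np.round(k["pose"],4).tolist())
    for t in["carrier","blank_cap","bottle_amber","bottle_white","spent_vial","fresh_vial","vial_block","side_tray","discard_dish"]:
        print(t,[(np.round(r["uv"],1).tolist(),round(r["confidence"],2)) for r in bot.mark_of(c,t)])
        print('   m',[(np.round(r["extent"],1).tolist(),round(r["confidence"],2)) for r in bot.masks_of(c,t)])
print(bot.get_calibration("wrist"))
E
```

```text
pics
{'time': 0.0, 'q': [69.044, 5.012, 10.032, 95.099, 0.0, 90.002], 'qd': [-0.019, -0.036, 0.131, 0.044, -0.007, 0.108], 'joint_efforts': [0.004, -52.038, 46.48, 0.016, -0.0, -0.0], 'ee_pos': [0.197, 0.513, 0.231], 'tcp_rot': [-179.921, -0.0, 159.042], 'wrist_force': [0.134, -0.374, 0.002], 'torque': [0.0, 0.002, -0.001], 'opening': 0.085}
scene [[434.3, 0.0, 325.9], [0.0, 434.3, 241.6], [0.0, 0.0, 1.0]] [[0.8761, -0.3822, 0.2939, 0.2866], [-0.4819, -0.6766, 0.5568, -0.4045], [-0.014, -0.6294, -0.777, 0.7135], [0.0, 0.0, 0.0, 1.0]]
carrier [([338.7, 246.7], 0.66), ([341.3, 224.5], 0.51)]
   m [([284.8, 291.5, 333.6, 353.4], 0.75), ([284.9, 197.9, 398.7, 301.3], 0.62), ([301.8, 187.3, 319.5, 232.7], 0.52)]
blank_cap [([338.0, 247.9], 0.68), ([340.3, 223.7], 0.4)]
   m []
bottle_amber [([356.5, 270.2], 0.57)]
   m []
bottle_white [([336.0, 248.5], 0.78), ([314.3, 226.6], 0.6)]
   m [([319.6, 199.2, 344.7, 258.7], 0.89), ([298.6, 183.9, 322.5, 232.7], 0.75)]
spent_vial []
   m []
fresh_vial [([306.1, 323.9], 0.8)]
   m []
vial_block [([305.1, 324.9], 0.96), ([334.3, 247.3], 0.35)]
   
[... 1189 characters left out ...]
, 334.2, 423.7, 424.0], 0.86)]
discard_dish [([382.4, 205.5], 0.64), ([313.9, 270.5], 0.28)]
   m [([353.4, 185.4, 414.4, 217.8], 0.69), ([292.0, 233.1, 301.6, 255.2], 0.22)]
{'intrinsics': array([[371.64829954,   0.        , 319.6083494 ],
       [  0.        , 371.64829954, 238.91582032],
       [  0.        ,   0.        ,   1.        ]]), 'T_tool_cam': array([[ 1.32572083e-04, -9.44066861e-01, -3.29754065e-01,
         8.54001206e-02],
       [ 9.99999673e-01, -1.37761229e-04,  7.96435519e-04,
         4.89510121e-04],
       [-7.97315706e-04, -3.29754063e-01,  9.44066535e-01,
        -1.42908768e-01],
       [ 0.00000000e+00,  0.00000000e+00,  0.00000000e+00,
         1.00000000e+00]])}
```

View pics/scene0.png

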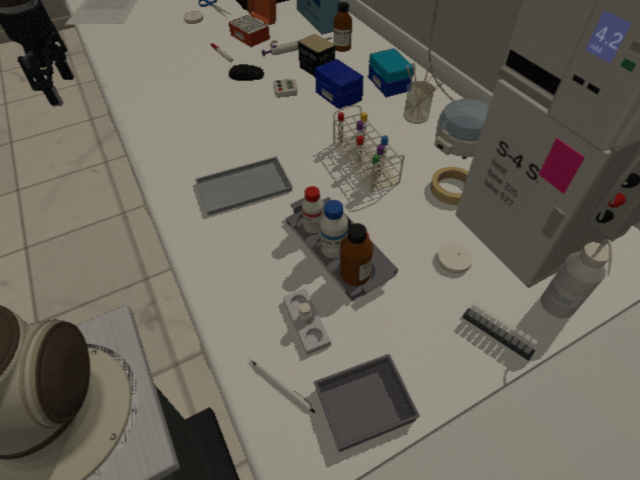

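View pics/side0.png

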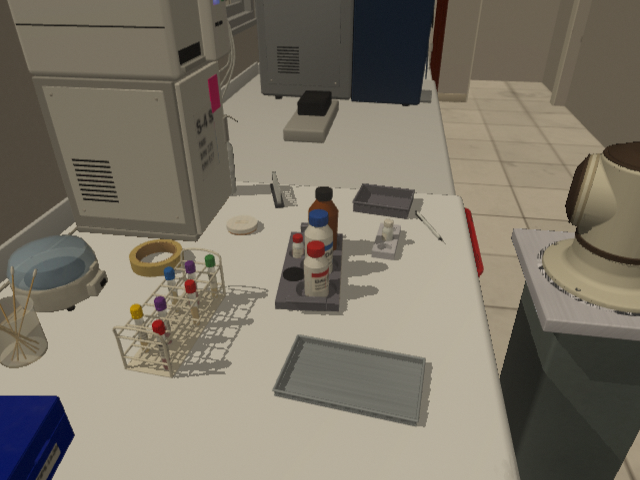

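```bash
cat > h.py <<'E'
from workcell import bot
import cv2,numpy as np
from scipy.spatial.transform import Rotation as R
def ray(c,uv,obs=None):
    k=bot.get_calibration(c);K=k["intrinsics"]
    p=(np.array(uv,float)-K[:2,2])/K[0,0]
    if c=="wrist":
        r=np.hypot(*p);d=np.r_[p/r*np.sin(r),np.cos(r)] if r>1e-9 else np.array([0,0,1.])
        T=np.eye(4);T[:3,:3]=R.from_euler("xyz",obs["tcp_rot"],degrees=True).as_matrix();T[:3,3]=obs["ee_pos"]
        T=T@k["T_tool_cam"]
    else: d=np.r_[p,1];T=k["pose"]
    return T[:3,3],T[:3,:3]@d
def at_z(c,uv,z,obs=None):
    o,d=ray(c,uv,obs);return o+d*(z-o[2])/d[2]
def proj(c,P,obs=None):
    k=bot.get_calibration(c);K=k["intrinsics"]
    if c=="wrist":
        T=np.eye(4);T[:3,:3]=R.from_euler("xyz",obs["tcp_rot"],degrees=True).as_matrix();T[:3,3]=obs["ee_pos"];T=T@k["T_tool_cam"]
    else:T=k["pose"]
    q=T[:3,:3].T@(np.array(P)-T[:3,3])
    if c=="wrist":
        r=np.hypot(*q[:2]);a=np.arctan2(r,q[2]);return K[:2,2]+K[0,0]*a*q[:2]/r
    return K[:2,2]+K[0,0]*q[:2]/q[2]
E
python3 - <<'E'
from h import *
for c,n,uv,z in[("scene","vb",(305,325),0),("scene","dish",(365.2,408.7),0),("scene","carr",(338.7,246.7),0),("scene","bw1",(336,248.5),.004),("scene","bw2",(314.3,226.6),.004),("scene","amb",(356.5,270.2),.004),
("side","carr",(313.2,270.9),0),("side","bw1",(317.8,268.8),.004),("side","bw2",(314.8,292.5),.004),("side","amb",(322.4,249.2),.004),("side","sv",(297,257.5),.004),("side","cap",(291.4,272.8),.016),("side","vb",(386.4,243.2),0),("side","tray",(353.8,377.6),0),("side","dish",(382.4,205.5),0),("scene","fv",(306,324),.004)]:
    print(c,n,np.round(at_z(c,uv,z),4))
E
```

```text
scene vb [ 0.4283 -0.0466  0.    ]
scene dish [ 0.4446 -0.2277  0.    ]
scene carr [ 0.5731  0.0815 -0.    ]
scene bw1 [0.5642 0.0774 0.004 ]
scene bw2 [0.5531 0.1528 0.004 ]
scene amb [0.5726 0.0096 0.004 ]
side carr [0.5672 0.0818 0.    ]
side bw1 [0.5584 0.079  0.004 ]
side bw2 [0.5517 0.1544 0.004 ]
side amb [0.5605 0.007  0.004 ]
side sv [0.6067 0.0459 0.004 ]
side cap [0.6029 0.1167 0.016 ]
side vb [ 0.4294 -0.0439  0.    ]
side tray [0.4615 0.342  0.    ]
side dish [ 0.4463 -0.2187  0.    ]
scene fv [ 0.43   -0.0477  0.004 ]
```

Scene: the red-cap bottle is at (312,205), blue at (333,225), amber at (355,255) in the scene view. The spent vial is at (297,245) in the side view, between blue and amber, so those two bottles move. The block, dish and tray positions agree between the cameras to within about 1 cm. I'll rotate to yaw 90 and go above the carrier.

```bash
P="python3 -m pendant"; $P '[[[0,0,-1,0,0,0.12,60],[0,0,-1,0,0,0.12,60],[0,0,-1,0,0,0.12,60],[0,0,-1,0,0,0.12,60],[0,0,-1,0,0,0.12,60]]]' 60; $P '[[[0,0,-1,0,0,0.12,60],[0,0,-1,0,0,0.12,60],[0,0,0,0,0,0.12,60],[0,0,0,0,0,0.12,60],[0,0,0,0,0,0.12,60]]]'; $P '[[[-3.2,2.5,0,0,0,0,60],[-3.2,2.5,0,0,0,0,60],[-3.2,2.5,0,0,0,0,60],[-3.2,2.5,0,0,0,0,60],[-3.2,2.5,0,0,0,0,60]]]';$P '[[[-3.2,2.5,0,0,0,0,60],[-3.2,2.5,0,0,0,0,60],[-3.2,2.5,0,0,0,0,60],[-3.2,2.5,0,0,0,0,60],[-3.2,2.5,0,0,0,0,60]]]'; python3 - <<'E'
from h import *
cs=[(303,338),(426,370)]
for uv in[(301,338),(426,373),(415,416),(277,384)]:print("tray",np.round(at_z("side",uv,.014),3))
o=bot.get_obs();print(o["ee_pos"],o["tcp_rot"])
E
```

```text
time: 2.32
ee_pos: [0.1964, 0.5127, 0.2806]
tcp_rot: [-179.8, 0.1, 123.6]
wrist_force: [0.1, -0.3, -0.3]
opening: 0.0511
time: 2.73
ee_pos: [0.1966, 0.5134, 0.3045]
tcp_rot: [-180.0, 0.0, 87.8]
wrist_force: [-0.4, -0.3, -1.2]
opening: 0.0514
time: 3.15
ee_pos: [0.3133, 0.3477, 0.3016]
tcp_rot: [-179.9, 0.1, 87.6]
wrist_force: [1.4, 0.6, 0.4]
opening: 0.0514
time: 3.57
ee_pos: [0.4328, 0.1765, 0.3027]
tcp_rot: [180.0, 0.0, 87.7]
wrist_force: [0.5, 0.6, -0.0]
opening: 0.0513
tray [0.552 0.286 0.014]
tray [0.358 0.33  0.014]
tray [0.374 0.409 0.014]
tray [0.567 0.384 0.014]
[0.43284972 0.17653017 0.30270269] [1.79968098e+02 1.36699642e-02 8.77294533e+01]
```

```bash
P="python3 -m pendant"; $P '[[[-2.6,3.2,-1.2,0,0,-0.04,60],[-2.6,3.2,-1.2,0,0,0,60],[-2.6,3.2,-1.2,0,0,0,60],[-1,3.2,-1.2,0,0,0,60],[0,0,0,0,0,0,60]]]'; python3 - <<'E'
from h import *
o=bot.get_obs();im=bot.camera("wrist");cv2.imwrite("pics/w1.png",im[:,:,::-1]);print(o["ee_pos"],o["tcp_rot"])
Z=dict(carrier=0,blank_cap=.016,bottle_amber=.004,bottle_white=.004,spent_vial=.004,fresh_vial=.004,vial_block=0)
for t,z in Z.items():
    print(t,[(np.round(r["uv"]).tolist(),round(r["confidence"],2),np.round(at_z("wrist",r["uv"],z,o),4).tolist()) for r in bot.mark_of("wrist",t)],[(np.round(r["extent"]).tolist(),round(r["confidence"],2)) for r in bot.masks_of("wrist",t)])
E
```

```text
time: 3.98
ee_pos: [0.5607, 0.0805, 0.3481]
tcp_rot: [180.0, 0.1, 89.7]
wrist_force: [0.0, 0.6, -0.9]
opening: 0.0513
[0.56070863 0.08047454 0.34811643] [1.79996401e+02 9.52050203e-02 8.97290278e+01]
carrier [([330.0, 180.0], 0.69, [0.5743, 0.0774, 0.0])] [([275.0, 74.0, 381.0, 281.0], 0.74)]
blank_cap [([353.0, 151.0], 0.84, [0.6037, 0.1189, 0.016])] [([334.0, 133.0, 368.0, 164.0], 0.84), ([295.0, 216.0, 348.0, 294.0], 0.29)]
bottle_amber [([319.0, 233.0], 0.87, [0.5605, 0.0043, 0.004])] [([293.0, 219.0, 348.0, 293.0], 0.79)]
bottle_white [([310.0, 124.0], 0.78, [0.5493, 0.1536, 0.004]), ([316.0, 176.0], 0.62, [0.5566, 0.0849, 0.004])] [([296.0, 156.0, 342.0, 219.0], 0.96), ([291.0, 106.0, 334.0, 145.0], 0.79)]
spent_vial [([353.0, 205.0], 0.76, [0.6062, 0.0449, 0.004])] [([345.0, 195.0, 366.0, 223.0], 0.74)]
fresh_vial [([232.0, 264.0], 0.67, [0.4337, -0.0424, 0.004])] [([214.0, 260.0, 236.0, 286.0], 0.78)]
vial_block [([231.0, 266.0], 0.68, [0.4308, -0.0472, 0.0]), ([354.0, 204.0], 0.54, [0.6072, 0.0454, 0.0])] [([166.0, 1.0, 323.0, 30.0], 0.3)]
```

View pics/w1.png

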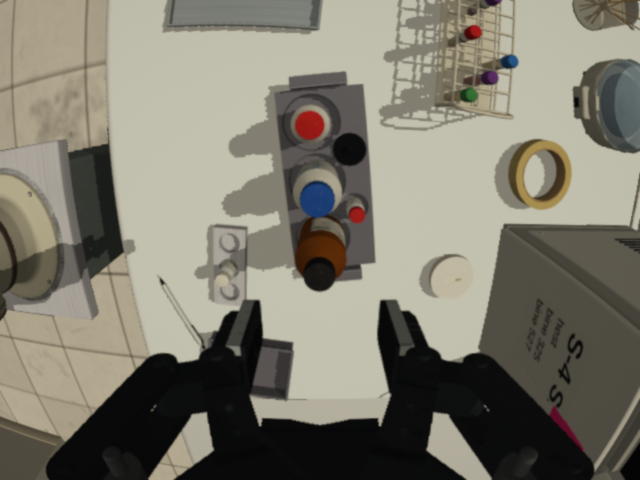

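Clear view: blue cap centre (318,198), amber cap (320,275), spent vial cap (357,214), blank cap (349,149), fresh vial (228,273).

```bash
python3 - <<'E'
from h import *
o=bot.get_obs()
for n,uv,z in[("amber",(320,275),.140),("blue",(317.5,198),.129),("red",(309.5,125),.108),("spent",(357.5,215),.056),("fresh",(224,277),.056),("blank",(348.5,148.5),.026)]:print(n,np.round(at_z("wrist",uv,z,o),4))
# carrier: corners of the top face
for uv in[(276,93),(362,85),(375,262),(297,272)]:print(np.round(at_z("wrist",uv,.016,o),4))
E
```

```text
amber [0.5561 0.0059 0.14  ]
blue [0.5537 0.0853 0.129 ]
red [0.5456 0.1576 0.108 ]
spent [0.6023 0.0474 0.056 ]
fresh [ 0.4292 -0.0367  0.056 ]
blank [0.5923 0.1258 0.026 ]
[0.5014 0.1969 0.016 ]
[0.6095 0.2071 0.016 ]
[ 0.6336 -0.0319  0.016 ]
[ 0.5241 -0.0467  0.016 ]
```

```bash
P="python3 -m pendant"; $P '[[[-3.8,-0.1,0,0,0,0,70],[-3.8,-0.1,0,0,0,0,70],[0,0,4,0,0,0,70],[0,0,4,0,0,0,70],[0,0,4,0,0,0,70]]]';  $P '[[[0,0,4,0,0,0,70],[0,0,1.5,0,0,0,70],[0,0,0,0,0,0,70]]]'; python3 - <<'E'
from h import *
o=bot.get_obs();im=bot.camera("wrist");cv2.imwrite("pics/w2.png",im[:,:,::-1]);print(o["ee_pos"],o["tcp_rot"])
E
```

```text
time: 5.15
ee_pos: [0.5574, 0.0046, 0.2356]
tcp_rot: [178.9, 0.0, 90.1]
wrist_force: [1.4, 0.1, 1.2]
opening: 0.0599
time: 5.4
ee_pos: [0.5546, 0.0035, 0.1695]
tcp_rot: [179.5, 0.0, 90.0]
wrist_force: [-0.6, 0.3, 1.1]
opening: 0.0599
[0.5546403  0.00353485 0.16954328] [1.79496306e+02 4.98886119e-02 8.99685087e+01]
```

View pics/w2.png

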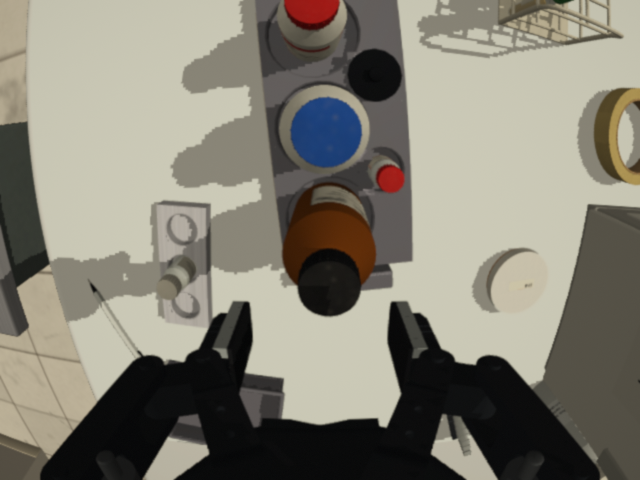

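Amber cap is centred between the jaws at (328,282), with fingertips at about (235,310) and (402,310).

```bash
python3 - <<'E'
from h import *
o=bot.get_obs()
print(at_z("wrist",(328.5,283),.140,o),at_z("wrist",(326,132),.129,o),at_z("wrist",(391,179),.056,o))
E
```

```text
[0.55965374 0.00443172 0.14      ] [0.55831988 0.08038487 0.129     ] [0.60668941 0.04428289 0.056     ]
```

```bash
P="python3 -m pendant"; $P '[[[0.1,0.5,1,0,0,0,70],[0,0,2.5,0,0,0,70],[0,0,2.5,0,0,0,70],[0,0,0,0,0,0,70]]]'; $P '[[[0,0,0.1,0,0,0,10],[0,0,0,0,0,0,10],[0,0,0,0,0,0,10],[0,0,0,0,0,0,10],[0,0,0,0,0,0,10]]]' 60;  $P '[[[0,0,0,0,0,0,10],[0,0,0,0,0,0,10]]]'
```

```text
time: 5.78
ee_pos: [0.5654, 0.005, 0.1155]
tcp_rot: [178.9, 0.0, 90.0]
wrist_force: [-0.4, 0.2, -0.8]
opening: 0.0594
time: 6.2
ee_pos: [0.5687, 0.0054, 0.1211]
tcp_rot: [178.5, 0.0, 90.0]
wrist_force: [-0.1, 0.4, -2.5]
opening: 0.0306
time: 6.37
ee_pos: [0.5691, 0.0054, 0.1222]
tcp_rot: [178.4, 0.0, 90.0]
wrist_force: [-0.1, 0.4, -3.7]
opening: 0.0309
```

```bash
P="python3 -m pendant"; $P '[[[0,0,0,0,0,0,10]]]'; $P '[[[0,0,0,0,0,0,10]]]'; python3 - <<'E'
from h import *
o=bot.get_obs();im=bot.camera("wrist");cv2.imwrite("pics/w3.png",im[:,:,::-1]);print(o)
E
```

```text
time: 6.45
ee_pos: [0.5692, 0.0054, 0.1224]
tcp_rot: [178.4, 0.0, 90.0]
wrist_force: [0.5, -0.5, -2.8]
opening: 0.0308
time: 6.53
ee_pos: [0.5692, 0.0054, 0.1225]
tcp_rot: [178.4, 0.0, 90.0]
wrist_force: [-0.6, 0.1, -2.5]
opening: 0.0311
{'time': 6.5333, 'q': array([ 5.66440293e-01,  5.13746688e+00, -1.79244092e+00,  8.14361511e+01,
       -4.80239797e-02,  9.05530216e+01]), 'qd': array([ 0.07452472, -0.06980762, -0.04154348,  0.09402342, -0.03106149,
        0.02971186]), 'joint_efforts': array([ 5.76564053e-03, -5.46612740e+01,  4.88883913e+01, -3.43937036e-01,
       -9.35067044e-03, -1.48029321e-04]), 'ee_pos': array([0.56919917, 0.00538854, 0.12252744]), 'tcp_rot': array([1.78365671e+02, 3.22337172e-02, 9.00122741e+01]), 'wrist_force': array([-0.62597414,  0.07133916, -2.46129561]), 'torque': array([-0.0049096 ,  0.00351726,  0.02560547]), 'opening': 0.031062667457155635}
```

View pics/w3.png

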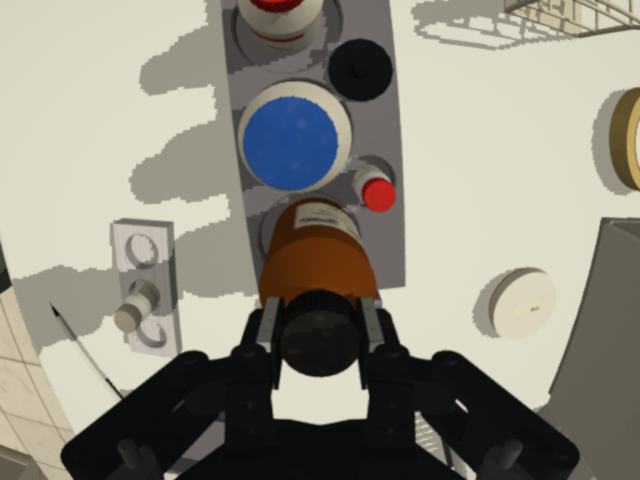

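The cap is firmly gripped (jaws on both sides at (270,340) and (368,340)) and the wrist feels the 2.7 N bottle weight. I'll correct the tilt, lift, and locate the tray.

```bash
P="python3 -m pendant"; $P '[[[0,0,-0.5,0.028,0,0,10],[0,0,-2,0,0,0,10],[0,0,-4,0,0,0,10],[0,0,-4,0,0,0,10],[0,0,-3,0,0,0,10]]]' 80; $P '[[[3,-0.7,-1.5,0,0,0,10],[4,-0.9,0,0,0,0,10],[4,-0.9,0,0,0,0,10],[4,-0.9,0,0,0,0,10],[4,-0.9,0,0,0,0,10]]]'; $P '[[[3,-0.7,0,0,0,0,10],[1,-0.3,0,0,0,0,10],[0,0,0,0,0,0,10],[0,0,0,0,0,0,10]]]';  python3 - <<'E'
from h import *
for uv in[(196,186),(277,159.5),(292,184),(207,212)]:print("tray scene",np.round(at_z("scene",uv,.014),3))
o=bot.get_obs();im=bot.camera("wrist");cv2.imwrite("pics/w4.png",im[:,:,::-1]);print(o["ee_pos"],o["tcp_rot"],o["wrist_force"])
for c in("wrist","scene"):
    if c=="scene":bot.camera(c)
    print([(np.round(r["uv"]).tolist(),round(r["confidence"],2),np.round(at_z(c,r["uv"],0,o),4).tolist()) for r in bot.mark_of(c,"side_tray")])
E
```

```text
time: 7.0
ee_pos: [0.5653, 0.0054, 0.2528]
tcp_rot: [-179.0, 0.0, 90.0]
wrist_force: [1.0, 0.4, -1.8]
opening: 0.0303
time: 7.42
ee_pos: [0.5257, 0.1944, 0.2778]
tcp_rot: [-179.8, 0.0, 89.3]
wrist_force: [1.5, 0.5, -3.0]
opening: 0.0304
time: 7.75
ee_pos: [0.5131, 0.2436, 0.2775]
tcp_rot: [-179.8, -0.0, 89.8]
wrist_force: [0.3, -0.1, -2.3]
opening: 0.0303
tray scene [0.368 0.391 0.014]
tray scene [0.572 0.383 0.014]
tray scene [0.565 0.287 0.014]
tray scene [0.363 0.299 0.014]
[0.51310997 0.24357548 0.27747665] [-1.79782202e+02 -4.14073312e-02  8.97677462e+01] [ 0.30237505 -0.1149039  -2.27422236]
[([278.0, 103.0], 0.7, [0.467, 0.3435, 0.0])]
[([308.0, 325.0], 0.46, [0.4323, -0.0488, 0.0])]
```

View pics/w4.png

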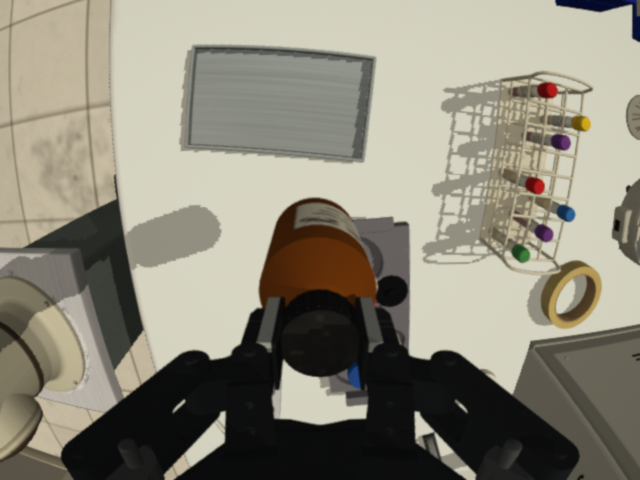

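```bash
P="python3 -m pendant"; $P '[[[3,0,0,0,0,0,10],[4,0,0,0,0,0,10],[2,0,0,0,0,0,10],[0.3,0,1,0,0,0,10],[0,0,3,0,0,0,10]]]'; $P '[[[0,0,4,0,0,0,10],[0,0,3,0,0,0,10],[0,0,1.5,0,0,0,10],[0,0,0.3,0,0,0,10],[0,0,0,0,0,0,10]]]'; $P '[[[0,0,0,0,0,0,10]]]'
```

```text
time: 8.37
ee_pos: [0.5194, 0.3323, 0.2432]
tcp_rot: [179.7, -0.3, 88.9]
wrist_force: [1.8, 0.9, -3.4]
opening: 0.0301
time: 8.78
ee_pos: [0.5202, 0.3252, 0.144]
tcp_rot: [180.0, 0.0, 88.6]
wrist_force: [-0.1, -0.1, -3.2]
opening: 0.0303
time: 8.87
ee_pos: [0.5204, 0.3241, 0.1443]
tcp_rot: [-180.0, 0.0, 88.5]
wrist_force: [0.8, -0.1, -2.7]
opening: 0.0302
```

```bash
P="python3 -m pendant"; $P '[[[1.0,-0.4,0,0,0,-0.025,10],[0.7,0,0,0,0,0,10],[0,0,0.7,0,0,0,10],[0,0,0.7,0,0,0,10],[0,0,0,0,0,0,10]]]'; $P '[[[0,0,0,0,0,0,10]]]'
```

```text
time: 9.28
ee_pos: [0.5191, 0.3436, 0.1352]
tcp_rot: [179.6, -0.3, 90.0]
wrist_force: [-1.0, -0.4, -3.4]
opening: 0.0304
time: 9.37
ee_pos: [0.5191, 0.3437, 0.1351]
tcp_rot: [179.6, -0.2, 90.0]
wrist_force: [-0.2, -0.8, -2.7]
opening: 0.0303
```

```bash
P="python3 -m pendant"; $P '[[[0,0,0.3,0,0,0,10],[0,0,0,0,0,0,10]]]'; $P '[[[0,0,0.3,0,0,0,10],[0,0,0,0,0,0,10]]]'; $P '[[[0,0,0.3,0,0,0,10],[0,0,0,0,0,0,10]]]'
```

```text
time: 9.53
ee_pos: [0.519, 0.3438, 0.1318]
tcp_rot: [179.6, -0.2, 90.0]
wrist_force: [-1.0, -0.0, -3.4]
opening: 0.0302
time: 9.7
ee_pos: [0.5191, 0.3436, 0.1285]
tcp_rot: [179.6, -0.2, 90.0]
wrist_force: [0.1, 0.0, -3.4]
opening: 0.0305
time: 9.87
ee_pos: [0.5191, 0.3435, 0.1252]
tcp_rot: [179.6, -0.2, 90.0]
wrist_force: [0.1, -0.8, -2.7]
opening: 0.0305
```

```bash
P="python3 -m pendant"; for i in 1; do $P '[[[0,0,0.3,0,0,0,10],[0,0,0,0,0,0,10]]]'; $P '[[[0,0,0.3,0,0,0,10],[0,0,0,0,0,0,10]]]';$P '[[[0,0,0.2,0,0,0,10],[0,0,0,0,0,0,10]]]'; done
```

```text
time: 10.03
ee_pos: [0.5192, 0.3434, 0.1219]
tcp_rot: [179.6, -0.2, 90.0]
wrist_force: [-0.3, 0.2, -3.3]
opening: 0.0306
time: 10.2
ee_pos: [0.5192, 0.3434, 0.1186]
tcp_rot: [179.6, -0.2, 90.0]
wrist_force: [0.6, -0.4, -1.9]
opening: 0.0306
time: 10.37
ee_pos: [0.5193, 0.3435, 0.1166]
tcp_rot: [179.6, -0.2, 90.0]
wrist_force: [-0.1, -0.3, -2.7]
opening: 0.0307
```

```bash
P="python3 -m pendant"; for i in 1; do $P '[[[0,0,0.2,0,0,0,10],[0,0,0,0,0,0,10]]]'; $P '[[[0,0,0.2,0,0,0,10],[0,0,0,0,0,0,10]]]';$P '[[[0,0,0.2,0,0,0,10],[0,0,0,0,0,0,10]]]'; done
```

```text
time: 10.53
ee_pos: [0.5198, 0.344, 0.1169]
tcp_rot: [179.4, -0.4, 90.0]
wrist_force: [-0.0, -0.4, -2.1]
opening: 0.0301
time: 10.7
ee_pos: [0.5203, 0.3446, 0.1166]
tcp_rot: [179.3, -0.5, 90.0]
wrist_force: [-0.4, 0.4, -3.2]
opening: 0.0305
time: 10.87
ee_pos: [0.5208, 0.3454, 0.1166]
tcp_rot: [179.2, -0.6, 90.0]
wrist_force: [-0.2, -0.4, -3.5]
opening: 0.0305
```

```bash
python3 - <<'E'
from h import *
o=bot.get_obs();print(o)
a=bot.camera("side")[150:450,150:550];b=bot.camera("scene")[:300,0:400]
cv2.imwrite("pics/s5.png",np.hstack([a,b])[:,:,::-1])
E
```

```text
{'time': 10.8667, 'q': array([3.35275600e+01, 1.34195118e+01, 6.92358752e+00, 8.24520773e+01,
       5.94795432e-02, 1.23516773e+02]), 'qd': array([ 0.1252901 , -0.23338833,  0.43734768, -0.04758247,  0.08807631,
        0.01736506]), 'joint_efforts': array([ 5.00649540e-02, -6.42453718e+01,  4.91289783e+01, -1.62733756e-01,
        4.88799030e-02,  3.96491578e-04]), 'ee_pos': array([0.52079226, 0.34542016, 0.11657756]), 'tcp_rot': array([179.15572905,  -0.63045483,  90.01597845]), 'wrist_force': array([-0.19511231, -0.35940213, -3.47393003]), 'torque': array([-0.0869082 ,  0.05343805, -0.01751042]), 'opening': 0.030495540465180215}
```

View pics/s5.png

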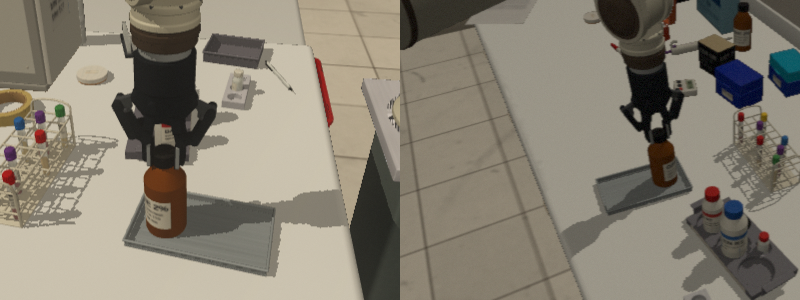

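It stands on the tray (side view: body at (165,205), upright). Release.

```bash
P="python3 -m pendant"; $P '[[[0,0,0,0,0,0,70],[0,0,0,0,0,0,70],[0,0,0,0,0,0,70]]]'; $P '[[[0,0,-1,0.015,0.01,0,70],[0,0,-3,0,0,0,70],[0,0,-4,0,0,0,70],[0,0,-3,0,0,0,70],[-2,0.5,0,0,0,0,70]]]'; $P '[[[-4,0.7,0,0,0,0,70],[-4,0.7,0,0,0,0,70],[-4,0.7,0,0,0,0,70],[-4,0.7,0,0,0,0,70],[-3,0.4,0,0,0,0,70]]]';$P '[[[-3,0,0,0,0,0,70],[-1,0,0,0,0,0,70],[0,0,0,0,0,0,70],[0,0,0,0,0,0,70]]]'
python3 - <<'E'
from h import *
o=bot.get_obs();print(o["ee_pos"],o["tcp_rot"])
a=bot.camera("wrist");b=bot.camera("side")[150:450,200:440]
c=np.zeros((480,240,3),np.uint8);c[:300]=b;cv2.imwrite("pics/w6.png",cv2.resize(np.hstack([a,c]),(800,436))[:,:,::-1]);cv2.imwrite("pics/w6full.png",a[:,:,::-1])
for r in bot.masks_of("wrist","bottle_white"):print(r["extent"],r["confidence"])
E
```

```text
time: 11.22
ee_pos: [0.5209, 0.3452, 0.1156]
tcp_rot: [179.2, -0.6, 90.0]
wrist_force: [-0.4, 0.4, -1.1]
opening: 0.0596
time: 11.63
ee_pos: [0.5237, 0.3236, 0.2247]
tcp_rot: [-179.5, -0.9, 90.1]
wrist_force: [1.5, 0.7, 0.1]
opening: 0.0597
time: 12.05
ee_pos: [0.558, 0.1308, 0.223]
tcp_rot: [-179.8, -1.0, 90.6]
wrist_force: [1.1, 0.4, 0.3]
opening: 0.0598
time: 12.38
ee_pos: [0.5589, 0.0828, 0.2219]
tcp_rot: [-179.8, -1.0, 90.2]
wrist_force: [0.1, 0.5, -0.5]
opening: 0.0596
[0.55893687 0.08279461 0.22193734] [-179.75571173   -0.95954359   90.15233916]
[284.9, 178.6, 355.8, 270.6] 0.88
[280.9, 108.8, 339.0, 162.1] 0.62
```

View pics/w6.png

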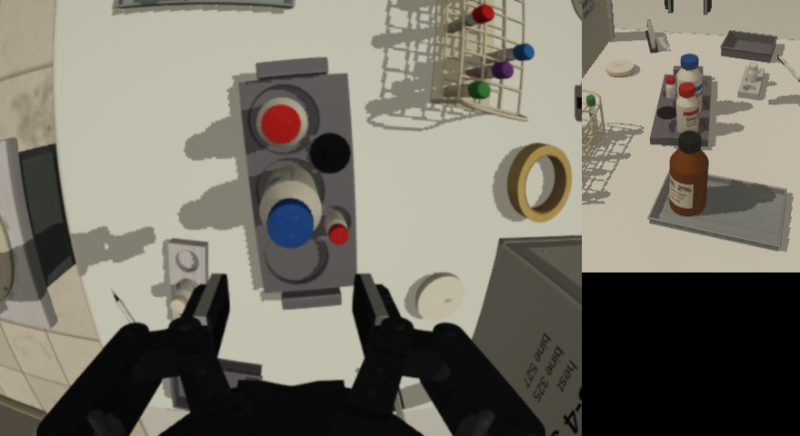

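Amber stands upright in the tray; blue cap is at (320,246) in the full picture and the amber well (325,285) is empty.

```bash
python3 - <<'E'
from h import *
o=bot.get_obs()
print(at_z("wrist",(320,246),.129,o),at_z("wrist",(372.5,258),.056,o),"well",at_z("wrist",(325,287),.016,o))
E
P="python3 -m pendant"; $P '[[[0,0,1,0,-0.017,0,70],[0,0,2,0,0,0,70],[0,0,1.5,0,0,0,70],[0,0,0.4,0,0,0,70],[0,0,0,0,0,0,70]]]'
```

```text
[0.55877501 0.0842399  0.129     ] [0.60612438 0.04748835 0.056     ] well [ 0.56426481 -0.00059678  0.016     ]
time: 12.95
ee_pos: [0.5585, 0.0903, 0.1691]
tcp_rot: [-179.8, 0.2, 90.7]
wrist_force: [-0.2, 0.0, 0.4]
opening: 0.0596
```

```bash
P="python3 -m pendant"; $P '[[[-0.8,0,1.5,0,0,0.01,70],[0,0,2,0,0,0,70],[0,0,1.5,0,0,0,70],[0,0,0.5,0,0,0,70],[0,0,0,0,0,0,70]]]';$P '[[[0,0,0,0,0,0,70],[0,0,0.1,0,0,0,70]]]'
```

```text
time: 13.37
ee_pos: [0.559, 0.0852, 0.1143]
tcp_rot: [-179.9, 0.3, 90.4]
wrist_force: [-0.1, 0.1, 0.4]
opening: 0.0596
time: 13.53
ee_pos: [0.5594, 0.0859, 0.1149]
tcp_rot: [180.0, 0.3, 90.5]
wrist_force: [-0.4, -0.3, -0.6]
opening: 0.0597
```

```bash
P="python3 -m pendant"; $P '[[[-0.3,-0.1,0.5,0,0,0,70],[0,0,0.5,0,0,0,70],[0,0,0,0,0,0,70]]]';$P '[[[0,0,0,0,0,0,10],[0,0,0,0,0,0,10],[0,0,0,0,0,0,10],[0,0,0,0,0,0,10]]]' 70;$P '[[[0,0,0,0,0,0,10],[0,0,0,0,0,0,10]]]'
```

```text
time: 13.78
ee_pos: [0.5596, 0.083, 0.1066]
tcp_rot: [179.8, 0.3, 90.5]
wrist_force: [-0.8, -0.8, -0.5]
opening: 0.0602
time: 14.12
ee_pos: [0.5598, 0.0828, 0.1074]
tcp_rot: [179.7, 0.2, 90.5]
wrist_force: [0.0, -0.1, -1.1]
opening: 0.0318
time: 14.28
ee_pos: [0.5597, 0.0828, 0.1072]
tcp_rot: [179.8, 0.2, 90.5]
wrist_force: [-0.3, -0.2, -0.4]
opening: 0.0323
```

```bash
P="python3 -m pendant"; $P '[[[0,0,-1,0,0,0,10],[0,0,-3,0,0,0,10],[0,0,-4,0,0,0,10],[0,0,-3.5,0,0,0,10],[0,0,-2,0,0,0,10]]]'; $P '[[[2,-1.2,0,0,0,0,10],[3.6,-2,0,0,0,0,10],[3.6,-2,0,0,0,0,10],[3.6,-2,0,0,0,0,10],[3.6,-2,0,0,0,0,10]]]'; $P '[[[3.6,-1.8,0,0,0,0,10],[2,-1,0,0,0,0,10],[0,0,0,0,0,0,10],[0,0,0,0,0,0,10]]]'
```

```text
time: 14.7
ee_pos: [0.5557, 0.0829, 0.2426]
tcp_rot: [-179.5, 0.3, 90.5]
wrist_force: [0.7, 0.4, -1.3]
opening: 0.0326
time: 15.12
ee_pos: [0.4651, 0.2455, 0.2525]
tcp_rot: [179.7, 0.2, 89.8]
wrist_force: [-0.1, 1.1, -0.9]
opening: 0.0329
time: 15.45
ee_pos: [0.431, 0.3099, 0.2555]
tcp_rot: [179.6, 0.1, 90.2]
wrist_force: [0.6, -0.7, -1.4]
opening: 0.0328
```

```bash
P="python3 -m pendant"; $P '[[[2.2,-0.7,0,0,0,0,10],[1.4,-0.4,0,0,0,0,10],[0,0,1,0,0,0,10],[0,0,3,0,0,0,10],[0,0,3,0,0,0,10]]]'; $P '[[[0,0,2,0,0,0,10],[0,0,1,0,0,0,10],[0,0,0.3,0,0,0,10],[0,0,0,0,0,0,10],[0,0,0,0,0,0,10]]]'
```

```text
time: 15.87
ee_pos: [0.4239, 0.3466, 0.1909]
tcp_rot: [179.0, -0.3, 90.1]
wrist_force: [0.0, -0.2, -1.6]
opening: 0.0323
time: 16.28
ee_pos: [0.4247, 0.3413, 0.1499]
tcp_rot: [179.4, 0.1, 89.9]
wrist_force: [-0.3, 0.8, -1.3]
opening: 0.0326
```

```bash
P="python3 -m pendant"; $P '[[[0.4,-0.4,1,0.01,0,0,10],[0,0,1.3,0,0,0,10],[0,0,1,0,0,0,10],[0,0,0.3,0,0,0,10],[0,0,0,0,0,0,10]]]'; $P '[[[0,0,0.3,0,0,0,10],[0,0,0,0,0,0,10]]]'; $P '[[[0,0,0.3,0,0,0,10],[0,0,0,0,0,0,10]]]'
```

```text
time: 16.7
ee_pos: [0.4221, 0.3465, 0.1137]
tcp_rot: [179.8, -0.1, 89.9]
wrist_force: [-0.9, -0.4, -1.5]
opening: 0.0328
time: 16.87
ee_pos: [0.4219, 0.3465, 0.1101]
tcp_rot: [179.8, -0.1, 89.9]
wrist_force: [-0.6, 0.4, -1.4]
opening: 0.0325
time: 17.03
ee_pos: [0.4221, 0.3467, 0.1073]
tcp_rot: [179.8, -0.1, 89.9]
wrist_force: [0.3, -0.1, -1.5]
opening: 0.0322
```

```bash
P="python3 -m pendant"; $P '[[[0,0,0.2,0,0,0,10],[0,0,0,0,0,0,10]]]'; $P '[[[0,0,0.2,0,0,0,10],[0,0,0,0,0,0,10]]]'
```

```text
time: 17.2
ee_pos: [0.4223, 0.3469, 0.1056]
tcp_rot: [179.7, -0.1, 89.9]
wrist_force: [1.1, 0.3, -0.9]
opening: 0.0327
time: 17.37
ee_pos: [0.4229, 0.3479, 0.1058]
tcp_rot: [179.6, -0.3, 89.9]
wrist_force: [-0.1, -1.2, -2.1]
opening: 0.0328
```

```bash
P="python3 -m pendant"; $P '[[[0,0,0,0,0,0,70],[0,0,0,0,0,0,70],[0,0,0,0,0,0,70]]]'; $P '[[[0,0,-1,0,0,0,70],[0,0,-3,0,0,0,70],[0,0,-4,0,0,0,70],[0,0,-3,0,0,0,70],[-2,0.6,-1,0,0,0,70]]]'; $P '[[[-3.6,2.2,0,0,0,0,70],[-3.6,2.2,0,0,0,0,70],[-3.6,2.2,0,0,0,0,70],[-3.6,2.2,0,0,0,0,70],[-3.6,2.2,0,0,0,0,70]]]';$P '[[[-3.6,2.2,0,0,0,0,60],[-3.2,2.2,0,0,0,0,60],[-1,1,0,0,0,0,60],[0,0,0,0,0,0,60],[0,0,0,0,0,0,60]]]'
```

```text
time: 17.62
ee_pos: [0.4233, 0.3482, 0.1066]
tcp_rot: [179.5, -0.4, 89.9]
wrist_force: [0.1, -0.2, -0.8]
opening: 0.0598
time: 18.03
ee_pos: [0.4257, 0.3271, 0.2287]
tcp_rot: [179.9, -0.1, 90.0]
wrist_force: [1.0, 0.0, -0.2]
opening: 0.0596
time: 18.45
ee_pos: [0.5361, 0.1494, 0.2387]
tcp_rot: [179.3, -0.4, 90.6]
wrist_force: [1.0, -0.3, -0.6]
opening: 0.0601
time: 18.87
ee_pos: [0.5943, 0.0619, 0.2415]
tcp_rot: [179.2, -0.4, 90.1]
wrist_force: [-0.5, 0.5, -0.8]
opening: 0.0515
```

```bash
P="python3 -m pendant"; $P '[[[-1.6,1,1,0.014,0.007,0,55],[0,0,3,0,0,0,55],[0,0,4,0,0,0,55],[0,0,3,0,0,0,55],[0,0,1,0,0,0,55]]]'; $P '[[[0,0,0,0,0,0,55],[0,0,0,0,0,0,55]]]'
python3 - <<'E'
from h import *
o=bot.get_obs();print(o["ee_pos"],o["tcp_rot"])
a=bot.camera("wrist");b=bot.camera("side")[150:450,200:440]
c=np.zeros((480,240,3),np.uint8);c[:300]=b;cv2.imwrite("pics/w7.png",cv2.resize(np.hstack([a,c]),(800,436))[:,:,::-1])
for r in bot.masks_of("wrist","spent_vial"):print(r["extent"],r["confidence"])
for r in bot.mark_of("wrist","spent_vial"):print(r["uv"],r["confidence"],at_z("wrist",r["uv"],.004,o))
E
```

```text
time: 19.28
ee_pos: [0.6051, 0.0519, 0.1247]
tcp_rot: [179.4, -0.9, 90.4]
wrist_force: [-0.8, -0.0, -0.2]
opening: 0.0471
time: 19.45
ee_pos: [0.6028, 0.0539, 0.1236]
tcp_rot: [179.7, -0.9, 90.5]
wrist_force: [-0.4, -0.8, 1.3]
opening: 0.0471
[0.60284419 0.05392104 0.1235816 ] [179.66927189  -0.86441335  90.52355921]
[306.5, 232.5, 340.8, 286.7] 0.81
[323.0, 247.5] 0.72 [0.60625277 0.04324119 0.004     ]
```

View pics/w7.png

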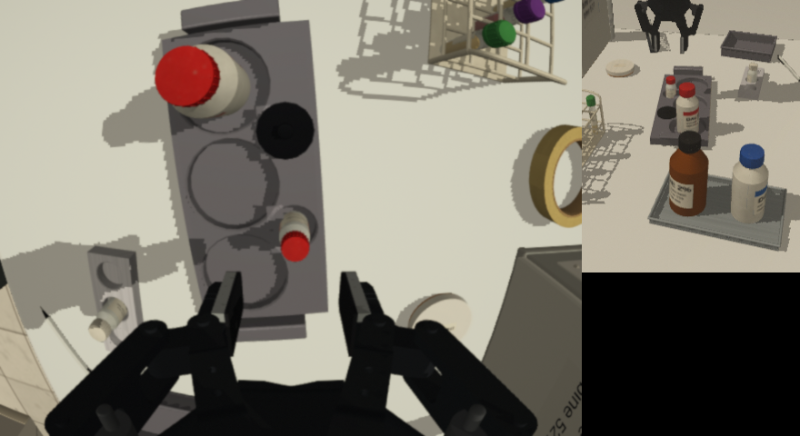

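Both bottles stand on the tray (side view crop at (688,180) and (748,185)); vial cap is at (324.5,272).

```bash
python3 - <<'E'
from h import *
o=bot.get_obs()
print("vial",at_z("wrist",(324.5,272),.056,o),"mid well",at_z("wrist",(257.5,202.5),.016,o),"amber well",at_z("wrist",(270,295),.016,o),"pocket",at_z("wrist",(327,246),.016,o))
E
P="python3 -m pendant"; $P '[[[-0.4,0.1,1,0,-0.015,-0.008,55],[-0.3,0,2.5,0,0,0,55],[-0.2,0,2.2,0,0,0,55],[0,0,1,0,0,0,55],[0,0,0.3,0,0,0,55]]]'; $P '[[[0,0,0,0,0,0,55],[0,0,0,0,0,0,55]]]'
```

```text
vial [0.60794318 0.04451983 0.056     ] mid well [0.56140155 0.07973732 0.016     ] amber well [0.56767784 0.00766891 0.016     ] pocket [0.61061875 0.0476662  0.016     ]
time: 20.07
ee_pos: [0.6103, 0.0436, 0.0578]
tcp_rot: [178.8, 0.2, 91.0]
wrist_force: [-0.1, -0.8, 0.7]
opening: 0.047
time: 20.23
ee_pos: [0.6102, 0.0434, 0.0576]
tcp_rot: [178.9, 0.2, 91.0]
wrist_force: [0.5, -0.9, 1.1]
opening: 0.0472
```

```bash
P="python3 -m pendant"; $P '[[[0.1,-0.3,1.2,0.018,0,0.015,55],[0,0,1,0,0,0,55],[0,0,0.6,0,0,0,55],[0,0,0,0,0,0,55]]]'; $P '[[[0,0,0,0,0,0,55]]]'
```

```text
time: 20.57
ee_pos: [0.6089, 0.0446, 0.03]
tcp_rot: [179.8, 0.2, 90.1]
wrist_force: [-0.6, 0.3, 0.0]
opening: 0.0471
time: 20.65
ee_pos: [0.6088, 0.0447, 0.0295]
tcp_rot: [179.8, 0.2, 90.1]
wrist_force: [0.0, 0.0, -0.5]
opening: 0.0469
```

```bash
P="python3 -m pendant"; $P '[[[0,-0.1,0.6,0,0,0,55],[0,0,0,0,0,0,55]]]'; $P '[[[0,0,0,0,0,0,5],[0,0,0,0,0,0,5],[0,0,0,0,0,0,5],[0,0,0,0,0,0,5],[0,0,0,0,0,0,5]]]' 40; $P '[[[0,0,0,0,0,0,5]]]'
```

```text
time: 20.82
ee_pos: [0.6078, 0.0447, 0.0231]
tcp_rot: [179.8, 0.2, 90.1]
wrist_force: [-0.4, 0.4, 0.0]
opening: 0.0472
time: 21.23
ee_pos: [0.6081, 0.0447, 0.024]
tcp_rot: [179.7, 0.2, 90.1]
wrist_force: [0.1, 0.8, -0.3]
opening: 0.0209
time: 21.32
ee_pos: [0.6082, 0.0447, 0.0241]
tcp_rot: [179.7, 0.2, 90.1]
wrist_force: [-0.5, -0.3, 0.1]
opening: 0.0213
```

```bash
P="python3 -m pendant"; $P '[[[0,0,-1,0,0,0,5],[0,0,-3,0,0,0,5],[0,0,-4,0,0,0,5],[0,0,-4,0,0,0,5],[-2,-1,-2,0,0,0,5]]]'; $P '[[[-3.4,-2,0,0,0,0,5],[-3.4,-2,0,0,0,0,5],[-3.4,-2,0,0,0,0,5],[-3.4,-2,0,0,0,0,5],[-3.4,-2,0,0,0,0,5]]]'; $P '[[[-3.4,-2,0,0,0,0,5],[-3.4,-2,0,0,0,0,5],[-1,-0.6,0,0,0,0,5],[0,0,0,0,0,0,5],[0,0,0,0,0,0,5]]]'
python3 - <<'E'
from h import *
o=bot.get_obs();print(o["ee_pos"],o["tcp_rot"])
a=bot.camera("wrist");cv2.imwrite("pics/w8.png",a[:,:,::-1])
for t in("discard_dish","fresh_vial","vial_block"):
  for r in bot.mark_of("wrist",t):print(t,r["uv"],r["confidence"],at_z("wrist",r["uv"],.003,o))
E
```

```text
time: 21.73
ee_pos: [0.5945, 0.0267, 0.1648]
tcp_rot: [-179.6, 0.2, 90.2]
wrist_force: [0.7, -1.4, 0.9]
opening: 0.0209
time: 22.15
ee_pos: [0.4964, -0.146, 0.1777]
tcp_rot: [179.4, 0.3, 90.7]
wrist_force: [-0.3, -0.4, 1.1]
opening: 0.0211
time: 22.57
ee_pos: [0.4447, -0.2335, 0.1835]
tcp_rot: [179.1, 0.5, 90.3]
wrist_force: [0.3, 0.2, -0.2]
opening: 0.0209
[ 0.44472483 -0.23353091  0.18346542] [179.10916116   0.52721465  90.29085309]
discard_dish [318.9, 198.2] 0.57 [ 0.44699696 -0.22365554  0.003     ]
```

View pics/w8.png

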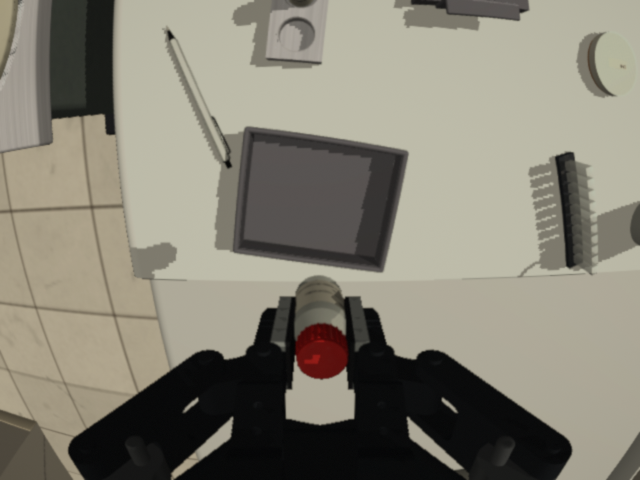

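Vial is held upright; dish centre is at (319,198), giving world (0.447,-0.224).

```bash
P="python3 -m pendant"; $P '[[[1,0.2,1,0.015,0,0,5],[0,0,3,0,0,0,5],[0,0,4,0,0,0,5],[0,0,2.5,0,0,0,5],[0,0,1,0,0,0,5]]]'; $P '[[[0,0,0,0,0,0,5],[0,0,0,0,0,0,5]]]'
```

```text
time: 23.18
ee_pos: [0.4532, -0.2185, 0.0673]
tcp_rot: [179.7, 0.7, 91.0]
wrist_force: [0.1, 0.9, -0.0]
opening: 0.0207
time: 23.35
ee_pos: [0.4526, -0.2163, 0.0651]
tcp_rot: [179.9, 0.5, 91.2]
wrist_force: [0.3, 0.4, 0.4]
opening: 0.0208
```

```bash
P="python3 -m pendant"; $P '[[[-0.5,-0.4,1,0,0,0.02,5],[0,0,1.5,0,0,0,5],[0,0,0.6,0,0,0,5],[0,0,0.2,0,0,0,5],[0,0,0,0,0,0,5]]]'; $P '[[[0,0,0.2,0,0,0,5],[0,0,0,0,0,0,5]]]'; $P '[[[0,0,0.2,0,0,0,5],[0,0,0,0,0,0,5]]]'
```

```text
time: 23.77
ee_pos: [0.4518, -0.2236, 0.0363]
tcp_rot: [179.5, 0.7, 89.9]
wrist_force: [-0.1, 0.3, 0.0]
opening: 0.0214
time: 23.93
ee_pos: [0.4524, -0.2243, 0.0356]
tcp_rot: [179.4, 0.8, 89.8]
wrist_force: [-0.3, 0.4, -0.6]
opening: 0.0211
time: 24.1
ee_pos: [0.4529, -0.2247, 0.0346]
tcp_rot: [179.3, 0.8, 89.8]
wrist_force: [-0.6, 0.1, -0.6]
opening: 0.0209
```

```bash
P="python3 -m pendant"; $P '[[[0,0,0.3,0,0,0,5],[0,0,0,0,0,0,5]]]'; python3 - <<'E'
from h import *
o=bot.get_obs();print(o["ee_pos"],o["tcp_rot"],o["torque"],o["q"])
a=bot.camera("side")[120:320,270:470];b=bot.camera("scene")[280:480,270:470]
cv2.imwrite("pics/s9.png",cv2.resize(np.hstack([a,b]),(800,400))[:,:,::-1])
E
```

```text
time: 24.27
ee_pos: [0.4533, -0.2248, 0.0319]
tcp_rot: [179.2, 0.8, 89.8]
wrist_force: [-0.2, -0.6, -0.5]
opening: 0.021
[ 0.45328744 -0.22484863  0.03188583] [179.24384661   0.84968511  89.80008497] [ 0.04701789 -0.02846424 -0.01551612] [-26.13921617  -1.11430902 -18.31288339  71.74975711  -0.43324963
  64.05111558]
```

View pics/s9.png

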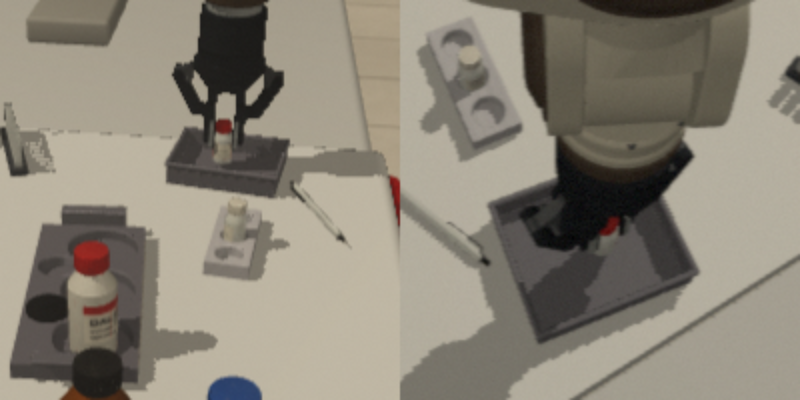

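The vial is inside the dish, just above its floor. Continue down.

```bash
P="python3 -m pendant"; $P '[[[0,0,0.3,0.012,-0.012,0,5],[0,0,0,0,0,0,5]]]';$P '[[[0,0,0.3,0,0,0,5],[0,0,0,0,0,0,5]]]';$P '[[[0,0,0.3,0,0,0,5],[0,0,0,0,0,0,5]]]'
```

```text
time: 24.53
ee_pos: [0.4534, -0.2252, 0.0293]
tcp_rot: [180.0, 1.6, 89.8]
wrist_force: [0.3, -0.5, -0.1]
opening: 0.0208
time: 24.7
ee_pos: [0.4536, -0.225, 0.0258]
tcp_rot: [180.0, 1.6, 89.8]
wrist_force: [-0.2, 0.6, -0.2]
opening: 0.0208
time: 24.87
ee_pos: [0.4539, -0.2252, 0.0227]
tcp_rot: [180.0, 1.7, 89.8]
wrist_force: [0.3, 0.3, -0.8]
opening: 0.0209
```

```bash
P="python3 -m pendant"; $P '[[[0,0,0.1,0,0.028,0,5],[0,0,0,0,0,0,5]]]'; $P '[[[0,0,0,0,0,0,50],[0,0,0,0,0,0,50],[0,0,0,0,0,0,50]]]'; $P '[[[0,0,-1,0,0,0,50],[0,0,-3,0,0,0,50],[0,0,-4,0,0,0,50],[0,0,-3,0,0,0,50],[2,-0.3,0,0,0,0,50]]]';  $P '[[[4,-0.5,0,0,0,0,50],[4,-0.5,0,0,0,0,50],[4,-0.5,0,0,0,0,50],[2.5,-0.2,0,0,0,0,50],[0,0,0,0,0,0,50]]]'
python3 - <<'E'
from h import *
o=bot.get_obs();print(o["ee_pos"],o["tcp_rot"])
a=bot.camera("wrist");b=bot.camera("scene")[280:480,240:440]
c=np.zeros((480,240,3),np.uint8);c[:240]=cv2.resize(b,(240,240));cv2.imwrite("pics/w10.png",cv2.resize(np.hstack([a,c]),(800,436))[:,:,::-1])
for t in("fresh_vial","vial_block"):
  for r in bot.mark_of("wrist",t):print(t,r["uv"],r["confidence"],at_z("wrist",r["uv"],.004,o))
E
```

```text
time: 25.03
ee_pos: [0.4541, -0.2254, 0.0225]
tcp_rot: [179.9, 0.1, 89.8]
wrist_force: [1.2, 0.4, -0.8]
opening: 0.0209
time: 25.28
ee_pos: [0.454, -0.2256, 0.0224]
tcp_rot: [179.9, 0.1, 89.8]
wrist_force: [-0.1, 0.0, 0.3]
opening: 0.0425
time: 25.7
ee_pos: [0.4488, -0.2053, 0.1363]
tcp_rot: [-179.8, -0.0, 89.7]
wrist_force: [1.5, 0.0, 1.6]
opening: 0.0426
time: 26.12
ee_pos: [0.4325, -0.0546, 0.1435]
tcp_rot: [179.7, 0.1, 89.5]
wrist_force: [0.1, -0.2, 0.6]
opening: 0.0429
[ 0.4324761  -0.05455166  0.14351029] [1.79703279e+02 7.43349289e-02 8.95305347e+01]
fresh_vial [319.2, 213.1] 0.69 [ 0.43302353 -0.04588445  0.004     ]
vial_block [319.0, 210.5] 0.62 [ 0.43288321 -0.04376479  0.004     ]
```

View pics/w10.png

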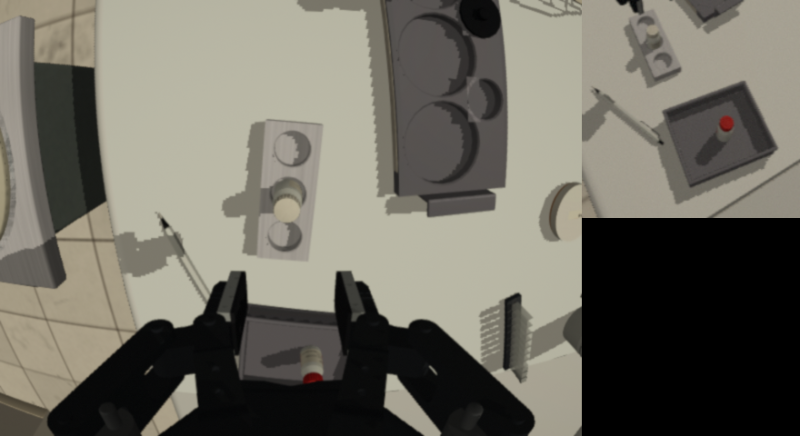

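The spent vial stands upright in the dish (crop (726,125)); the fresh vial cap is at (316.5,230).

```bash
python3 - <<'E'
from h import *
o=bot.get_obs()
print(at_z("wrist",(316.5,230),.056,o))
E
P="python3 -m pendant"; $P '[[[0.8,0,1,0,0,0,55],[0,0,2.5,0,0,0,55],[0,0,2.5,0,0,0,55],[0,0,1,0,0,0,55],[0,0,0,0,0,0,55]]]'; $P '[[[0,0,0,0,0,0,55],[0,0,0,0,0,0,55]]]'
```

```text
[ 0.43162829 -0.04683144  0.056     ]
time: 26.73
ee_pos: [0.4342, -0.0535, 0.0686]
tcp_rot: [179.7, 0.2, 88.9]
wrist_force: [-0.5, -0.5, 0.8]
opening: 0.0467
time: 26.9
ee_pos: [0.4338, -0.0541, 0.0684]
tcp_rot: [179.8, 0.1, 88.8]
wrist_force: [0.1, 0.4, 0.3]
opening: 0.0471
```

```bash
P="python3 -m pendant"; $P '[[[0.8,-0.2,0,0,0,-0.02,55],[0,0,1,0,0,0,55],[0,0,1.6,0,0,0,55],[0,0,0.5,0,0,0,55],[0,0,0,0,0,0,55]]]'; $P '[[[0,0,0,0,0,0,55]]]'
```

```text
time: 27.32
ee_pos: [0.4345, -0.0454, 0.0395]
tcp_rot: [179.5, 0.2, 90.1]
wrist_force: [-1.2, -1.1, -0.3]
opening: 0.047
time: 27.4
ee_pos: [0.4345, -0.0453, 0.0396]
tcp_rot: [179.5, 0.2, 90.1]
wrist_force: [0.2, 0.3, 0.1]
opening: 0.0466
```

```bash
P="python3 -m pendant"; $P '[[[-0.1,-0.2,0.7,0.008,0,0,55],[0,0,0.6,0,0,0,55],[0,0,0.2,0,0,0,55],[0,0,0,0,0,0,55]]]'; $P '[[[0,0,0,0,0,0,55]]]'
```

```text
time: 27.73
ee_pos: [0.4332, -0.0465, 0.0246]
tcp_rot: [179.9, 0.2, 90.1]
wrist_force: [0.6, 0.3, -0.2]
opening: 0.0473
time: 27.82
ee_pos: [0.4331, -0.0465, 0.0245]
tcp_rot: [179.9, 0.2, 90.1]
wrist_force: [1.6, 0.4, 0.5]
opening: 0.0468
```

```bash
P="python3 -m pendant"; $P '[[[0,0,0,0,0,0,5],[0,0,0,0,0,0,5],[0,0,0,0,0,0,5],[0,0,0,0,0,0,5],[0,0,0,0,0,0,5]]]' 40; $P '[[[0,0,-1,0,0,0,5],[0,0,-3,0,0,0,5],[0,0,-3,0,0,0,5],[0,0,-1,0,0,0,5],[0,0,0,0,0,0,5]]]';$P '[[[1,1.8,0,0,0,0,5],[1.9,3.6,0,0,0,0,5],[1.9,3.6,0,0,0,0,5],[1.9,3.6,0,0,0,0,5],[1.5,2.8,0,0,0,0,5]]]';$P '[[[0.6,0.8,0,0,0,0,5],[0,0,0,0,0,0,5],[0,0,0,0,0,0,5]]]'
```

```text
time: 28.23
ee_pos: [0.4335, -0.0466, 0.0252]
tcp_rot: [179.8, 0.2, 90.1]
wrist_force: [-0.7, 0.1, -0.1]
opening: 0.0209
time: 28.65
ee_pos: [0.4319, -0.0462, 0.1095]
tcp_rot: [180.0, 0.2, 90.1]
wrist_force: [0.1, 0.8, -0.2]
opening: 0.0204
time: 29.07
ee_pos: [0.5883, 0.0363, 0.1099]
tcp_rot: [179.8, 0.3, 89.7]
wrist_force: [-0.2, 0.1, 0.3]
opening: 0.0204
time: 29.32
ee_pos: [0.6001, 0.046, 0.1045]
tcp_rot: [-180.0, 0.3, 90.0]
wrist_force: [-0.7, -0.2, -0.8]
opening: 0.0211
```

```bash
P="python3 -m pendant"; $P '[[[0,0.6,1,0,0,0,5],[0,0,2,0,0,0,5],[0,0,1.3,0,0,0,5],[0,0,0,0,0,0,5],[0,0,0,0,0,0,5]]]'
python3 - <<'E'
from h import *
o=bot.get_obs();print(o["ee_pos"],o["tcp_rot"])
a=bot.camera("wrist");b=bot.camera("side")[200:320,250:370]
c=np.zeros((480,240,3),np.uint8);c[:240]=cv2.resize(b,(240,240));cv2.imwrite("pics/w11.png",cv2.resize(np.hstack([a,c]),(800,436))[:,:,::-1])
E
```

```text
time: 29.73
ee_pos: [0.6034, 0.0429, 0.0574]
tcp_rot: [-179.9, 0.3, 89.8]
wrist_force: [0.5, 0.5, -0.1]
opening: 0.0209
[0.60337249 0.04292445 0.05738371] [-179.88896759    0.28268442   89.82556789]
```

View pics/w11.png

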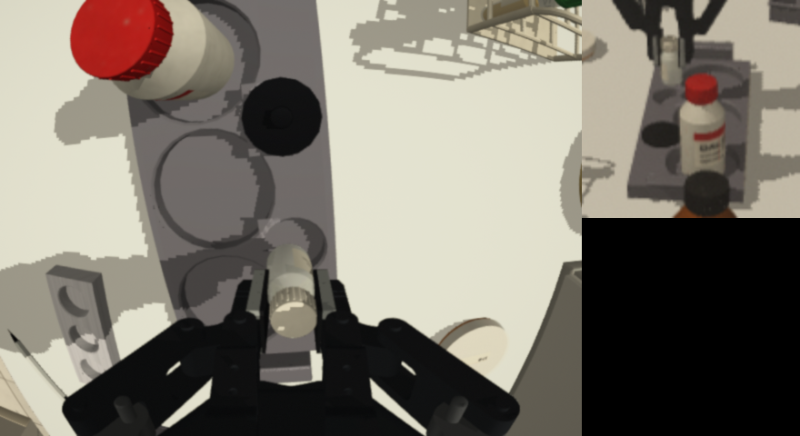

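```bash
python3 - <<'E'
from h import *
o=bot.get_obs()
f=.909
print("pocket",at_z("wrist",(296.5/f,247.5/f),.016,o),"mid well",at_z("wrist",(215/f,187.5/f),.016,o),"cap",at_z("wrist",(281/f,116.5/f),.024,o))
E
```

```text
pocket [0.60732013 0.04478872 0.016     ] mid well [0.56057887 0.08225652 0.016     ] cap [0.59903733 0.12199674 0.024     ]
```

```bash
P="python3 -m pendant"; $P '[[[0.3,0.3,0.3,0,0.004,0,5],[0,0,0.7,0,0,0,5],[0,0,0.8,0,0,0,5],[0,0,0.3,0,0,0,5],[0,0,0,0,0,0,5]]]'; $P '[[[0,0,0,0,0,0,5]]]'
```

```text
time: 30.25
ee_pos: [0.6086, 0.0461, 0.0382]
tcp_rot: [179.8, -0.0, 89.8]
wrist_force: [-1.0, -1.1, 0.0]
opening: 0.0209
time: 30.33
ee_pos: [0.6084, 0.0461, 0.0378]
tcp_rot: [179.8, 0.0, 89.8]
wrist_force: [-0.0, 0.9, -0.2]
opening: 0.0211
```

```bash
P="python3 -m pendant"; $P '[[[0,-0.1,0.4,0,0,0,5],[0,0,0,0,0,0,5]]]'; $P '[[[0,0,0.4,0,0,0,5],[0,0,0,0,0,0,5]]]';$P '[[[0,0,0.3,0,0,0,5],[0,0,0,0,0,0,5]]]';$P '[[[0,0,0.1,0,0,0,5],[0,0,0,0,0,0,5]]]'
```

```text
time: 30.5
ee_pos: [0.608, 0.0459, 0.0339]
tcp_rot: [179.7, 0.0, 89.8]
wrist_force: [2.6, -0.3, -2.3]
opening: 0.0204
time: 30.67
ee_pos: [0.6084, 0.0459, 0.0299]
tcp_rot: [179.7, 0.0, 89.8]
wrist_force: [1.4, -0.6, -0.6]
opening: 0.0208
time: 30.83
ee_pos: [0.6085, 0.0459, 0.0266]
tcp_rot: [179.6, 0.0, 89.8]
wrist_force: [0.4, -0.4, -1.2]
opening: 0.021
time: 31.0
ee_pos: [0.6085, 0.0459, 0.0255]
tcp_rot: [179.7, 0.0, 89.8]
wrist_force: [1.6, -0.4, -1.0]
opening: 0.0201
```

```bash
P="python3 -m pendant"; $P '[[[0,0,0,0,0,0,50],[0,0,0,0,0,0,50],[0,0,0,0,0,0,50]]]'; $P '[[[0,0,-1,0,0,0,50],[0,0,-3,0,0,0,50],[0,0,-4,0,0,0,60],[0,0,-4,0,0,0,60],[0,0,-4,0,0,0,70]]]';  $P '[[[0,0,-2,0,0,0,70],[0,0,0,0,0,0,70]]]'
python3 - <<'E'
from h import *
o=bot.get_obs();print(o["ee_pos"],o["tcp_rot"])
a=bot.camera("wrist");b=bot.camera("side")[180:420,240:480]
c=np.zeros((480,240,3),np.uint8);c[:240]=b;cv2.imwrite("pics/w12.png",cv2.resize(np.hstack([a,c]),(800,436))[:,:,::-1])
for t in("fresh_vial",):
  for r in bot.mark_of("wrist",t):print(t,r["uv"],r["confidence"],at_z("wrist",r["uv"],.004,o))
for r in bot.mark_of("side","bottle_amber")+bot.mark_of("side","bottle_white"):print(r["uv"],r["confidence"],at_z("side",r["uv"],.002))
E
```

```text
time: 31.25
ee_pos: [0.608, 0.0461, 0.0254]
tcp_rot: [179.7, 0.0, 89.8]
wrist_force: [-1.1, 0.3, 0.3]
opening: 0.0426
time: 31.67
ee_pos: [0.6017, 0.0459, 0.1826]
tcp_rot: [-179.2, 0.1, 89.8]
wrist_force: [1.3, 0.1, 0.1]
opening: 0.0595
time: 31.83
ee_pos: [0.6036, 0.0461, 0.2148]
tcp_rot: [-180.0, 0.0, 89.8]
wrist_force: [-0.1, -0.5, 0.4]
opening: 0.06
[0.60361434 0.04609249 0.21478377] [-1.79958766e+02  7.15080208e-03  8.98201172e+01]
fresh_vial [325.9, 200.1] 0.7 [0.6097892  0.04871807 0.004     ]
[314.3, 370.0] 0.92 [0.5213968  0.33816924 0.002     ]
[382.0, 383.9] 0.98 [0.41976911 0.34943662 0.002     ]
[316.8, 293.9] 0.64 [0.54781817 0.15536168 0.002     ]
```

View pics/w12.png

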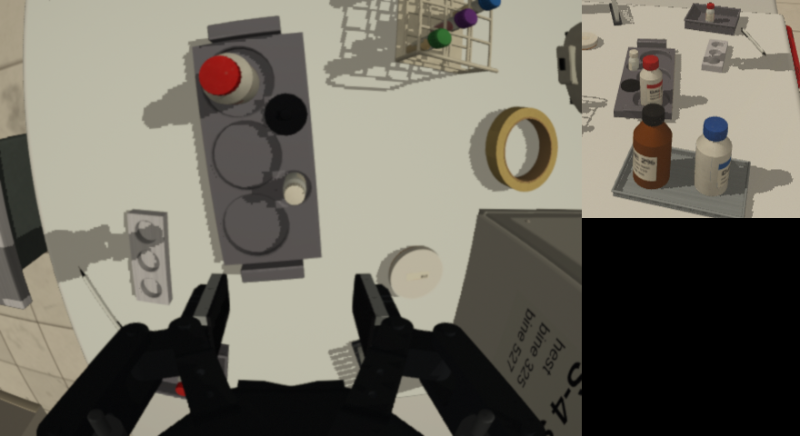

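Fresh vial stands upright in the pocket (293,188); both bottles stand on the tray. Now to the blue bottle.

```bash
python3 - <<'E'
from h import *
o=bot.get_obs();f=.909
print("mid",at_z("wrist",(247/f,154/f),.016,o),"amb",at_z("wrist",(255.5/f,222/f),.016,o),"blank",at_z("wrist",(286/f,114/f),.026,o))
E
P="python3 -m pendant"; $P '[[[2,-1.2,0,0,0,0,70],[3.5,-2.1,0,0,0,0,70],[3.5,-2.1,0,0,0,0,70],[3.5,-2.1,0,0,0,0,70],[3.5,-2.1,0,0,0,0,70]]]'; $P '[[[3.5,-2.1,0,0,0,0,70],[3.5,-2.1,0,0,0,0,70],[3,-1.8,0,0,0,0,70],[1,-0.6,0,0,0,0,70],[0,0,0,0,0,0,70]]]';  $P '[[[0,0,0,0,0,0,70]]]'
```

```text
mid [0.55659852 0.08210334 0.016     ] amb [0.56288504 0.00983497 0.016     ] blank [0.59604354 0.12187515 0.026     ]
time: 32.5
ee_pos: [0.5035, 0.204, 0.1964]
tcp_rot: [-178.5, 0.4, 89.2]
wrist_force: [0.7, 0.5, -1.0]
opening: 0.0596
time: 32.92
ee_pos: [0.4287, 0.3213, 0.1881]
tcp_rot: [-177.8, 0.8, 89.5]
wrist_force: [0.2, -1.0, 0.2]
opening: 0.0595
time: 33.0
ee_pos: [0.4276, 0.3215, 0.1866]
tcp_rot: [-177.7, 0.9, 89.6]
wrist_force: [-0.3, -0.7, -0.5]
opening: 0.0596
```

```bash
P="python3 -m pendant"; $P '[[[1.5,-0.4,0,-0.04,0.016,0,70],[1.2,-0.2,0.5,0,0,0,70],[0,0,2,0,0,0,70],[0,0,1.5,0,0,0,70],[0,0,0,0,0,0,70]]]';  $P '[[[0,0,0,0,0,0,70]]]'
```

```text
time: 33.42
ee_pos: [0.4229, 0.3461, 0.1407]
tcp_rot: [-179.7, 0.2, 89.4]
wrist_force: [1.3, -0.3, -0.2]
opening: 0.0598
time: 33.5
ee_pos: [0.423, 0.3453, 0.1398]
tcp_rot: [-179.6, 0.3, 89.3]
wrist_force: [0.3, -0.6, 1.4]
opening: 0.0598
```

```bash
P="python3 -m pendant"; $P '[[[0.2,-0.1,0.8,-0.005,0.005,-0.01,70],[0.2,0,1.3,0,0,0,70],[0,0,0.8,0,0,0,70],[0,0,0.3,0,0,0,70],[0,0,0,0,0,0,70]]]';  $P '[[[0,0,0,0,0,0,70]]]'
```

```text
time: 33.92
ee_pos: [0.4234, 0.3485, 0.1053]
tcp_rot: [-179.9, -0.0, 89.8]
wrist_force: [-0.2, -0.0, 0.4]
opening: 0.0601
time: 34.0
ee_pos: [0.4232, 0.3484, 0.105]
tcp_rot: [-179.9, 0.0, 89.8]
wrist_force: [0.5, 0.1, 0.2]
opening: 0.0598
```

```bash
P="python3 -m pendant"; $P '[[[0,0,0,0,0,0,10],[0,0,0,0,0,0,10],[0,0,0,0,0,0,10],[0,0,0,0,0,0,10],[0,0,0,0,0,0,10]]]' 70; $P '[[[0,0,-1,0,0,0,10],[0,0,-3,0,0,0,10],[0,0,-4,0,0,0,10],[0,0,-4,0,0,0,10],[0,0,-3.5,0,0,0,10]]]'; $P '[[[-2,1,0,0,0,0,10],[-3.4,1.7,0,0,0,0,10],[-3.4,1.7,0,0,0,0,10],[-3.4,1.7,0,0,0,0,10],[-3.4,1.7,0,0,0,0,10]]]'; $P '[[[-3.4,1.7,0,0,0,0,10],[-3.4,1.7,0,0,0,0,10],[-1.5,0.8,0,0,0,0,10],[0,0,0,0,0,0,10],[0,0,0,0,0,0,10]]]'
```

```text
time: 34.42
ee_pos: [0.4237, 0.3489, 0.1068]
tcp_rot: [-179.9, -0.1, 89.8]
wrist_force: [0.1, 0.4, -1.5]
opening: 0.0326
time: 34.83
ee_pos: [0.4207, 0.3461, 0.2604]
tcp_rot: [-179.3, 0.5, 89.8]
wrist_force: [0.6, 0.3, -0.7]
opening: 0.0325
time: 35.25
ee_pos: [0.5003, 0.1921, 0.2753]
tcp_rot: [179.9, -0.2, 90.5]
wrist_force: [1.1, 1.0, -1.7]
opening: 0.0325
time: 35.67
ee_pos: [0.5464, 0.0982, 0.2789]
tcp_rot: [179.7, -0.1, 90.1]
wrist_force: [-0.8, 0.9, -1.6]
opening: 0.0325
```

```bash
P="python3 -m pendant"; $P '[[[-1,0.8,0,0.005,0,0,10],[-0.7,0.4,1,0,0,0,10],[0,0,3,0,0,0,10],[0,0,4,0,0,0,10],[0,0,2.5,0,0,0,10]]]';  $P '[[[0,0,1,0,0,0,10],[0,0,0.3,0,0,0,10],[0,0,0,0,0,0,10]]]'
```

```text
time: 36.08
ee_pos: [0.5621, 0.0829, 0.1767]
tcp_rot: [179.3, -0.2, 90.3]
wrist_force: [-0.0, 1.3, -2.2]
opening: 0.0323
time: 36.33
ee_pos: [0.5589, 0.0839, 0.1545]
tcp_rot: [179.9, -0.2, 90.5]
wrist_force: [-0.1, -0.5, -1.6]
opening: 0.0323
```

```bash
P="python3 -m pendant"; $P '[[[-0.2,0,0.7,0,0,0.007,10],[0,0,1,0,0,0,10],[0,0,0.6,0,0,0,10],[0,0,0,0,0,0,10]]]';  $P '[[[0,0,0,0,0,0,10]]]'
```

```text
time: 36.67
ee_pos: [0.5601, 0.0828, 0.1317]
tcp_rot: [179.7, -0.2, 90.2]
wrist_force: [-0.4, -0.3, -1.0]
opening: 0.0326
time: 36.75
ee_pos: [0.5602, 0.0828, 0.1318]
tcp_rot: [179.7, -0.2, 90.2]
wrist_force: [0.4, -0.2, -1.0]
opening: 0.0329
```

```bash
P="python3 -m pendant"; $P '[[[-0.1,-0.1,0.6,0,0,0,10],[0,0,0.6,0,0,0,10],[0,0,0.3,0,0,0,10],[0,0,0,0,0,0,10]]]';  $P '[[[0,0,0.3,0,0,0,10],[0,0,0,0,0,0,10]]]'; $P '[[[0,0,0.3,0,0,0,10],[0,0,0,0,0,0,10]]]'; $P '[[[0,0,0.2,0,0,0,10],[0,0,0,0,0,0,10]]]'
```

```text
time: 37.08
ee_pos: [0.5599, 0.0818, 0.1166]
tcp_rot: [179.6, -0.2, 90.2]
wrist_force: [-0.4, 0.5, -1.5]
opening: 0.0327
time: 37.25
ee_pos: [0.5599, 0.0818, 0.1132]
tcp_rot: [179.6, -0.2, 90.2]
wrist_force: [0.3, -0.2, -1.5]
opening: 0.0324
time: 37.42
ee_pos: [0.56, 0.0818, 0.1101]
tcp_rot: [179.5, -0.2, 90.1]
wrist_force: [0.6, 0.6, -1.0]
opening: 0.0328
time: 37.58
ee_pos: [0.5602, 0.0819, 0.1082]
tcp_rot: [179.5, -0.2, 90.1]
wrist_force: [0.2, 0.3, -2.0]
opening: 0.0324
```

```bash
P="python3 -m pendant"; $P '[[[0,0,0.2,0,0,0,10],[0,0,0,0,0,0,10]]]';$P '[[[0,0,0.1,0,0,0,10],[0,0,0,0,0,0,10]]]'
```

```text
time: 37.75
ee_pos: [0.561, 0.0824, 0.1085]
tcp_rot: [179.3, -0.3, 90.2]
wrist_force: [-0.4, 0.1, -1.3]
opening: 0.0325
time: 37.92
ee_pos: [0.5614, 0.0825, 0.1081]
tcp_rot: [179.3, -0.3, 90.2]
wrist_force: [0.4, 0.7, -0.5]
opening: 0.032
```

```bash
P="python3 -m pendant"; $P '[[[0,0,0,0,0,0,70],[0,0,0,0,0,0,70],[0,0,0,0,0,0,70]]]'; $P '[[[0,0,-1,0.01,0,0,70],[0,0,-3,0,0,0,70],[0,0,-4,0,0,0,70],[0,0,-3,0,0,0,70],[2,-0.3,0,0,0,0,70]]]'; $P '[[[3.8,-0.6,0,0,0,0,70],[3.8,-0.6,0,0,0,0,70],[3.8,-0.6,0,0,0,0,70],[3.8,-0.6,0,0,0,0,70],[3.8,-0.6,0,0,0,0,70]]]'; $P '[[[2.5,-0.4,0,0,0,0,70],[1,0,0,0,0,0,70],[0,0,0,0,0,0,70],[0,0,0,0,0,0,70]]]'
```

```text
time: 38.17
ee_pos: [0.5614, 0.0824, 0.1077]
tcp_rot: [179.3, -0.3, 90.2]
wrist_force: [0.3, -0.1, 0.3]
opening: 0.0597
time: 38.58
ee_pos: [0.5561, 0.0995, 0.2184]
tcp_rot: [-179.7, -0.2, 90.0]
wrist_force: [1.0, 0.8, 0.4]
opening: 0.0597
time: 39.0
ee_pos: [0.5279, 0.2923, 0.2231]
tcp_rot: [179.9, -0.3, 89.4]
wrist_force: [1.0, 0.7, 0.4]
opening: 0.0598
time: 39.33
ee_pos: [0.5216, 0.3358, 0.2216]
tcp_rot: [-180.0, -0.2, 89.9]
wrist_force: [0.4, -0.3, 0.3]
opening: 0.0598
```

```bash
P="python3 -m pendant"; $P '[[[0.9,0,1,0,0,0,70],[0,0,2.5,0,0,0,70],[0,0,2.5,0,0,0,70],[0,0,1,0,0,0,70],[0,0,0,0,0,0,70]]]';  $P '[[[0,0,0,0,0,0,70]]]'
```

```text
time: 39.75
ee_pos: [0.5243, 0.3409, 0.1485]
tcp_rot: [179.9, -0.3, 89.5]
wrist_force: [-0.4, 0.2, 0.6]
opening: 0.0598
time: 39.83
ee_pos: [0.5243, 0.3399, 0.1482]
tcp_rot: [179.9, -0.2, 89.4]
wrist_force: [-0.3, 0.3, 0.6]
opening: 0.0603
```

```bash
P="python3 -m pendant"; $P '[[[0.4,-0.3,0.5,0,-0.003,-0.01,70],[0.2,0,1,0,0,0,70],[0,0,0.8,0,0,0,70],[0,0,0.4,0,0,0,70],[0,0,0,0,0,0,70]]]';  $P '[[[0,0,0,0,0,0,70]]]'
```

```text
time: 40.25
ee_pos: [0.5228, 0.3464, 0.1225]
tcp_rot: [179.7, -0.2, 90.0]
wrist_force: [0.1, -0.1, -0.2]
opening: 0.0597
time: 40.33
ee_pos: [0.5227, 0.3465, 0.1223]
tcp_rot: [179.7, -0.2, 90.0]
wrist_force: [-0.2, -0.1, 0.8]
opening: 0.0597
```

```bash
P="python3 -m pendant"; $P '[[[-0.1,-0.2,0.5,0,0,0,70],[0,0,0.4,0,0,0,70],[0,0,0,0,0,0,70]]]';  $P '[[[0,0,0,0,0,0,10],[0,0,0,0,0,0,10],[0,0,0,0,0,0,10],[0,0,0,0,0,0,10],[0,0,0,0,0,0,10]]]' 80;$P '[[[0,0,0,0,0,0,10]]]'; $P '[[[0,0,-1,0,0,0,10],[0,0,-3,0,0,0,10],[0,0,-4,0,0,0,10],[0,0,-4,0,0,0,10],[0,0,-4,0,0,0,10]]]'
```

```text
time: 40.58
ee_pos: [0.5208, 0.3456, 0.1132]
tcp_rot: [179.6, -0.2, 90.0]
wrist_force: [-0.3, -0.3, 0.7]
opening: 0.0597
time: 41.0
ee_pos: [0.5206, 0.3456, 0.1136]
tcp_rot: [179.6, -0.2, 90.0]
wrist_force: [-0.1, -0.2, -0.8]
opening: 0.0308
time: 41.08
ee_pos: [0.5206, 0.3456, 0.1136]
tcp_rot: [179.7, -0.2, 90.0]
wrist_force: [0.3, 0.5, 0.3]
opening: 0.0305
time: 41.5
ee_pos: [0.5163, 0.3425, 0.2689]
tcp_rot: [-179.4, 0.4, 90.0]
wrist_force: [1.3, 1.2, -2.4]
opening: 0.0305
```

```bash
P="python3 -m pendant"; $P '[[[0,0,-3,0,0,0,10],[-2,0.3,-1,0,0,0,10],[-3.6,0.6,0,0,0,0,10],[-3.6,0.6,0,0,0,0,10],[-3.6,0.6,0,0,0,0,10]]]'; $P '[[[-3.6,0.5,0,0,0,0,10],[-3.6,0.5,0,0,0,0,10],[-3.6,0.5,0,0,0,0,10],[-3.6,0.5,0,0,0,0,10],[-3,0.4,0,0,0,0,10]]]';$P '[[[-1.5,0.3,0,0,0,0,10],[0,0,0,0,0,0,10],[0,0,0,0,0,0,10]]]'
```

```text
time: 41.92
ee_pos: [0.5378, 0.2178, 0.3239]
tcp_rot: [179.8, -0.1, 90.5]
wrist_force: [1.9, -1.0, -2.7]
opening: 0.0305
time: 42.33
ee_pos: [0.5628, 0.0352, 0.3275]
tcp_rot: [179.6, -0.1, 90.6]
wrist_force: [1.5, 0.5, -2.9]
opening: 0.0306
time: 42.58
ee_pos: [0.5659, 0.0127, 0.3292]
tcp_rot: [179.6, -0.0, 90.2]
wrist_force: [-0.2, -0.1, -2.5]
opening: 0.0307
```

```bash
P="python3 -m pendant"; $P '[[[-0.8,0,1,0.005,0,0,10],[0,0,3,0,0,0,10],[0,0,4,0,0,0,10],[0,0,3,0,0,0,10],[0,0,1,0,0,0,10]]]'; $P '[[[0,0,0,0,0,0,10],[0,0,0,0,0,0,10]]]'
```

```text
time: 43.0
ee_pos: [0.5672, 0.0069, 0.2068]
tcp_rot: [179.5, -0.1, 90.4]
wrist_force: [-0.7, 0.8, -4.2]
opening: 0.0308
time: 43.17
ee_pos: [0.5649, 0.0083, 0.2022]
tcp_rot: [179.9, -0.1, 90.6]
wrist_force: [0.4, -0.6, -2.3]
opening: 0.0304
```

```bash
P="python3 -m pendant"; $P '[[[-0.2,0,0.7,0,0,0.01,10],[0,0,1.7,0,0,0,10],[0,0,1.5,0,0,0,10],[0,0,0.5,0,0,0,10],[0,0,0,0,0,0,10]]]'; $P '[[[0,0,0,0,0,0,10]]]'
python3 - <<'E'
from h import *
o=bot.get_obs();print(o["ee_pos"],o["tcp_rot"])
a=bot.camera("wrist");b=bot.camera("side")[170:320,240:390]
c=np.zeros((480,300,3),np.uint8);c[:300]=cv2.resize(b,(300,300));cv2.imwrite("pics/w13.png",cv2.resize(np.hstack([a,c]),(800,408))[:,:,::-1])
E
```

```text
time: 43.58
ee_pos: [0.5673, 0.0076, 0.1609]
tcp_rot: [179.5, -0.1, 90.0]
wrist_force: [-0.4, -0.0, -2.7]
opening: 0.0306
time: 43.67
ee_pos: [0.5675, 0.0076, 0.1616]
tcp_rot: [179.4, -0.1, 90.0]
wrist_force: [-0.1, -0.3, -2.7]
opening: 0.0306
[0.56750669 0.00764161 0.16161354] [ 1.79415400e+02 -8.21229217e-02  9.00334114e+01]
```

View pics/w13.png

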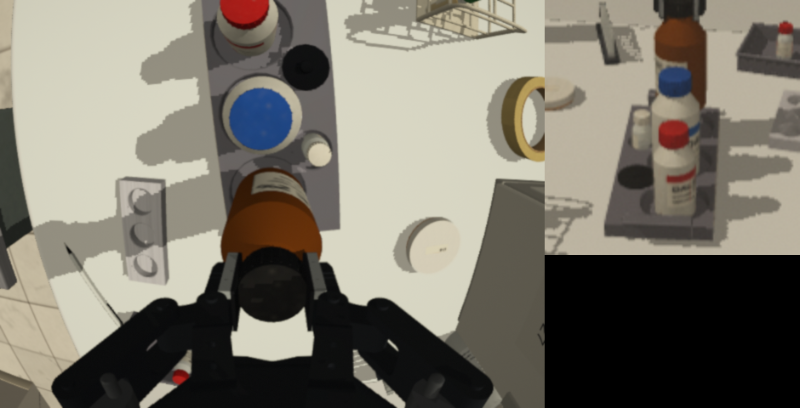

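Blue stands in the middle well, the fresh vial is upright, and amber is above its empty well (rim arc at (265,170)). Lower it in.

```bash
P="python3 -m pendant"; $P '[[[-0.2,-0.35,0.5,0.008,0,0,10],[0,0,1,0,0,0,10],[0,0,0.8,0,0,0,10],[0,0,0.3,0,0,0,10],[0,0,0,0,0,0,10]]]'; $P '[[[0,0,0,0,0,0,10]]]'
```

```text
time: 44.18
ee_pos: [0.565, 0.0053, 0.1355]
tcp_rot: [179.7, -0.1, 90.0]
wrist_force: [0.3, 0.3, -2.3]
opening: 0.0309
time: 44.27
ee_pos: [0.5647, 0.0053, 0.135]
tcp_rot: [179.7, -0.1, 90.0]
wrist_force: [-1.1, -1.0, -2.6]
opening: 0.0312
```

```bash
P="python3 -m pendant"; $P '[[[0,0,0.4,0,0,0,10],[0,0,0.4,0,0,0,10],[0,0,0,0,0,0,10]]]'; $P '[[[0,0,0.3,0,0,0,10],[0,0,0,0,0,0,10]]]'; $P '[[[0,0,0.3,0,0,0,10],[0,0,0,0,0,0,10]]]';$P '[[[0,0,0.3,0,0,0,10],[0,0,0,0,0,0,10]]]'
```

```text
time: 44.52
ee_pos: [0.5649, 0.0054, 0.1264]
tcp_rot: [179.7, -0.1, 90.0]
wrist_force: [-0.3, 0.1, -2.4]
opening: 0.0306
time: 44.68
ee_pos: [0.5649, 0.0054, 0.123]
tcp_rot: [179.7, -0.1, 90.0]
wrist_force: [-0.0, -0.4, -2.9]
opening: 0.0309
time: 44.85
ee_pos: [0.565, 0.0054, 0.1199]
tcp_rot: [179.7, -0.1, 90.0]
wrist_force: [-0.6, 0.6, -3.2]
opening: 0.0309
time: 45.02
ee_pos: [0.5651, 0.0054, 0.1167]
tcp_rot: [179.7, -0.1, 90.0]
wrist_force: [-0.5, 0.6, -3.3]
opening: 0.0308
```

Below the rim with no side contact; the last millimetre, then release and back off.

```bash
P="python3 -m pendant"; $P '[[[0,0,0.2,0,0,0,10],[0,0,0,0,0,0,10]]]'; $P '[[[0,0,0.1,0,0,0,10],[0,0,0,0,0,0,10]]]'; $P '[[[0,0,0,0,0,0,70],[0,0,0,0,0,0,70],[0,0,0,0,0,0,70]]]'; $P '[[[0,0,-1,0,0,0,70],[0,0,-3,0,0,0,70],[0,0,-4,0,0,0,70],[0,0,-4,0,0,0,70],[0,0,-4,0,0,0,70]]]'; $P '[[[0,0,-2,0,0,0,70],[0,0,0,0,0,0,70],[0,0,0,0,0,0,70]]]'
python3 - <<'E'
from h import *
o=bot.get_obs();print(o["ee_pos"],o["tcp_rot"],o["time"])
a=bot.camera("wrist");b=bot.camera("side")[150:450,240:440];s=bot.camera("scene")[180:480,240:440]
for t in("bottle_amber","bottle_white","fresh_vial"):
  for r in bot.mark_of("wrist",t):print(t,r["uv"],r["confidence"],at_z("wrist",r["uv"],.004,o))
c=np.zeros((600,200,3),np.uint8);c[:300]=b;c[300:]=s;cv2.imwrite("pics/w14.png",np.hstack([cv2.resize(a,(600,450)),np.zeros((450,0,3),np.uint8)]) [:,:,::-1])
f=np.zeros((600,800,3),np.uint8);f[:450,:600]=cv2.resize(a,(600,450));f[:,600:]=c;cv2.imwrite("pics/w14.png",f[:,:,::-1])
E
```

```text
time: 45.18
ee_pos: [0.5657, 0.0053, 0.1159]
tcp_rot: [179.6, -0.1, 90.0]
wrist_force: [0.5, -0.1, -2.7]
opening: 0.0304
time: 45.35
ee_pos: [0.5661, 0.0053, 0.1157]
tcp_rot: [179.5, -0.1, 90.0]
wrist_force: [-0.8, -0.1, -3.3]
opening: 0.0306
time: 45.6
ee_pos: [0.5663, 0.0053, 0.1158]
tcp_rot: [179.4, -0.1, 90.0]
wrist_force: [0.3, -0.2, 0.3]
opening: 0.0602
time: 46.02
ee_pos: [0.5609, 0.0051, 0.2739]
tcp_rot: [-179.7, -0.1, 90.0]
wrist_force: [0.6, -0.6, 1.5]
opening: 0.0596
time: 46.27
ee_pos: [0.5622, 0.0051, 0.307]
tcp_rot: [179.5, -0.1, 90.0]
wrist_force: [-0.5, -0.5, -0.4]
opening: 0.0599
[0.56218065 0.00514925 0.30703332] [ 1.79489475e+02 -8.43160707e-02  9.00255788e+01] 46.2667
bottle_amber [319.0, 186.7] 0.66 [0.56445702 0.00348194 0.004     ]
bottle_white [316.8, 118.1] 0.88 [0.56183953 0.08689877 0.004     ]
bottle_white [309.9, 63.1] 0.85 [0.55377994 0.15334868 0.004     ]
bottle_white [351.0, 89.0] 0.27 [0.60200364 0.12234321 0.004     ]
fresh_vial [356.7, 153.6] 0.75 [0.60973175 0.04444121 0.004     ]
```

View pics/w14.png

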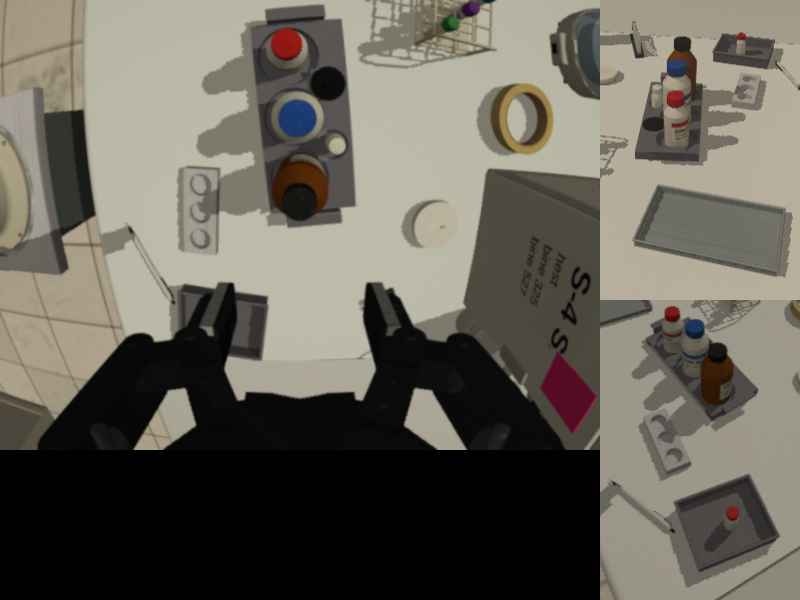

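All three bottles stand in their wells, the fresh vial is upright in its pocket at (337,145), the spent vial is in the dish, the tray is empty, and the gripper is clear. Handing in.

```bash
python3 -c "
from workcell import bot
print(bot.job_done())"
```

```text
the job is handed in; nothing more can be done
None
```

The vial change is finished and handed in after about 46 s of robot time. I set the amber and blue-cap bottles aside on the tray and put the spent vial in the discard dish. I then seated the fresh vial in the freed pocket and returned each bottle to the well it came from.

**Last checks:** The final wrist, side and scene pictures show:
- All three bottles upright in their own wells, and the fresh vial upright in its pocket.
- The spent vial standing in the dish.
- The tray and vial block empty, with the gripper clear of everything.

The networks' final positions for the bottles and the fresh vial agree with the wells and pocket to within about 6 mm. The play there is 6 to 9 mm.

**What disagreed:** The wrist force did not clearly show when a bottle touched down. I judged contact from the descent stopping, and from pictures for some of the placings. At the first grasp the arm drifted about 1 cm, which lifted the amber bottle slightly in its well; it stayed gripped.

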